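Sort kiln props by length into the rack

TASK

The kiln has been unloaded: swing the lamp away from over the wooden rack until its head stands over the middle of the round plaster bat, and leave it there. Sort the kiln furniture lying on the table into the rack's rows: every square prop lies crosswise on the floor of the row just wide enough for its length (long, middle or short), and the flat discs lie side by side on the floor of the narrow row at the rack's outer edge beyond the short props. Leave the glaze jar and the bowl where they stand.

Things in the scene. Friction and masses are not known exactly. Their poses are not given: they have to be found in the camera images.
- prop_a: Cream fired-clay kiln prop, a square bar 25 x 25 mm and 80 mm long (long), about 100 g, lying on the table. Origin at its centre (12.5 mm above what it lies on); x runs along its length. May be absent.
- prop_b: Cream fired-clay kiln prop, a square bar 25 x 25 mm and 80 mm long (long), about 100 g, lying on the table. Origin at its centre (12.5 mm above what it lies on); x runs along its length. May be absent.
- prop_c: Cream fired-clay kiln prop, a square bar 25 x 25 mm and 60 mm long (mid), about 75 g, lying on the table. Origin at its centre (12.5 mm above what it lies on); x runs along its length. May be absent.
- prop_d: Cream fired-clay kiln prop, a square bar 25 x 25 mm and 60 mm long (mid), about 75 g, lying on the table. Origin at its centre (12.5 mm above what it lies on); x runs along its length. May be absent.
- prop_e: Cream fired-clay kiln prop, a square bar 25 x 25 mm and 40 mm long (short), about 50 g, lying on the table. Origin at its centre (12.5 mm above what it lies on); x runs along its length. May be absent.
- prop_f: Cream fired-clay kiln prop, a square bar 25 x 25 mm and 40 mm long (short), about 50 g, lying on the table. Origin at its centre (12.5 mm above what it lies on); x runs along its length. May be absent.
- disc_a: Flat cream fired-clay spacer disc, 40 mm in diameter, 8 mm thick, 22 g, lying flat on the table. Origin at its centre (4 mm up). May be absent.
- disc_b: Flat cream fired-clay spacer disc, 40 mm in diameter, 8 mm thick, 22 g, lying flat on the table. Origin at its centre (4 mm up). May be absent.
- rack: Fixed wooden sorting rack, 180 mm (its x) by 301 mm (its y), origin at the centre of its underside. Floor 5 mm thick, rims and partitions 5 mm thick rising to 21 mm above the table (16 mm above the rack's floor). Four rows run along its x, each 170 mm long inside; from its -y side to its +y side they are 94, 74, 54 and 54 mm wide inside.
- row_long (a point): Centre of the inner floor of the 94 mm wide row for the 80 mm props. Axes as the rack's.
- row_mid (a point): Centre of the inner floor of the 74 mm wide row for the 60 mm props. Axes as the rack's.
- row_short (a point): Centre of the inner floor of the inner one of the two 54 mm wide rows, next to the 74 mm row, for the 40 mm props. Axes as the rack's.
- row_disc (a point): Centre of the inner floor of the 54 mm wide row at the rack's +y edge, for the flat discs. Axes as the rack's.
- lamp (a joint): Swivel of the lamp's arm about an upright post, rad; 0 has the arm pointing towards the robot (about -x), it grows as the head swings towards -y, range -1.6 to 1.0. Stiff: about 0.6 N m of friction, stays where it is left.
- lamp_hinge (a point): Point on the swivel axis of the lamp, on top of its fixed post, 220 mm above the table.
- lamp_head (a point): Centre of the underside of the lamp's round white head, 90 mm in diameter and 28 mm high, 205 mm above the table, 290 mm from the swivel axis.
- lamp_grip (a point): Point on the black upright handle on top of the lamp head, 265 mm above the table, on the head's axis; the handle is 20 mm in diameter and rises from 233 to 288 mm.
- bat: Fixed round white plaster bat (disc) lying on the table, 120 mm in diameter, 14 mm high; origin at the centre of its underside. The lamp is parked over it.
- jar: Glaze jar, 60 mm in diameter, 80 mm high, standing on the table: bystander. Origin under its centre.
- bowl: Terracotta bowl, 100 mm in diameter, 50 mm high: bystander. Origin under its centre.
Not all that is in view belongs to the job. Leave any purple or red look-alike of the prop_d alone.

How it is judged:
By the outcome, as a careful person would: the job done as asked, in the order asked, and still so for the second after the job is handed in, with the robot touching nothing.
Of prop_a, prop_b, prop_c, prop_d, prop_e, prop_f only 4 to 6 are there at a start; the rules pass over those that are not, and their reading is None.
Of disc_a, disc_b only 1 to 2 are there at a start; the rules pass over those that are not, and their reading is None.
At some moment in a run one of prop_a, prop_b, prop_c, prop_d, prop_e, prop_f, disc_a, disc_b may be knocked a few centimetres aside while the robot is not near it.
Once in a run the grip may slacken for a moment while it holds something.
It also fails if it takes over 210 s, if anything falls off the work surface, if the arm or the gripper's body presses on something with over 40 N, if the wrist force passes 120 N, or if a joint passes its speed limit or range.

ROBOT

A 6-joint arm with a two-finger parallel gripper is mounted at the origin on the work surface. World frame = base frame: x ahead of the robot, y to its left, z up, the work surface at z = 0. Lengths are in mm, angles in degrees, forces in N, time in s.
With the tool pointing down it reaches from about 350 to 850 mm from the base axis. Payload 8.1 kg.
Tool frame: the origin (TCP) lies on the centre line of the jaws, within the pads' length; the fingertips stand 14 mm ahead of it and the grasp point (between the pads) lies 5 mm behind it; z points along the fingers, y is the line along which they close (so a half turn about z gives the same grasp; the last joint's range is limited). The gripper opens to 85 mm and grips with 20 to 120 N. Pads are 22 mm wide; open, the fingers measure 114 mm over their backs; the gripper's body (76 mm by 85 mm) begins 54 mm behind the grasp point. The pads swing forward as they close: fully open they stand 13 mm farther back than shut.
Start: joints at [67.357, 7.471, 85.268, -0, 87.261, -4.893], TCP at [182.899, 571.448, 245.292] pointing down, gripper open.
Joint ranges: [-169.43, 169.43], [-51.17, 129.36], [1.28, 143.12], [-76.62, 256.62], [0, 156.53], [-152.29, 152.29]. Speed limits (degrees/s): [136.94, 136.94, 159.86, 180, 180, 180].

INTERFACE

Orientations are given as [roll, pitch, yaw] about the fixed x, y, z axes, in that order (R = Rz(yaw) Ry(pitch) Rx(roll)).
In Python, from bench import sense, snapshot, camera_info, hand_in gives the robot as it stands. The module is installed in compiled form; this text tells all that it offers.
- The arm moves only by the tool apply_moves, never from a script. Its argument "deltas" is a list of rows, each a list of 7 numbers: the shift along the tool's x, y, z scaled (see below), then the turn, a rotation vector about the tool's x, y, z scaled (see below), then the opening, from 0 (shut) to 1 (fully open). In form: [[dx, dy, dz, ax, ay, az, claw], ...]. A call has 1 to 8 rows; each row shifts and turns the commanded pose from where the row before left it, along the tool's axes as they then stand; what a row does not reach is not made up. The controller multiplies each number of a shift by 0.03 m and each number of a turn by 0.08 rad. A row lasts 1/8 s, in which the tool goes at most 62.5 mm and 10.7 degrees, less where a joint would pass 70% of its speed; a pose out of reach is approached as far as the arm can. A call with a number of a shift or a turn outside -1 to 1 is refused whole. A call with a gripper value outside its range is refused whole. The fingers move at their own pace and stop on an object; "grip_force" is the grip in N (left out, the last holds). Time passes only in rows, so rows that do not move let the fingers close. It gives the time, the measured TCP pose, the force, the opening and the grip force at its end, in the units of the state.
- sense(): the state, without advancing time (a new reading comes with each control period).
- snapshot(name): name is "side" or "top" or "wrist"; returns the picture (400x640x3 uint8, red, green, blue); there is no depth.
- camera_info(name): a dict with "vertical_fov" (degrees; the focal length in pixels is half the picture's height over the tangent of half this angle, whatever the lens; pixels are square), "cx", "cy" (the principal point, pixels), "origin" and "rotation" of the camera in the world; the wrist camera has in their place "tool_from_camera" (4x4, takes a point from camera to tool coordinates, whose origin is the TCP and whose axes are the flange's). Camera axes: x right, y up, looking along -z (the intrinsics and any distortion apply to the point x, -y, -z); pixel columns grow to the right and rows downward; lengths in mm; the calibration is good to about 2 mm. The wrist camera is an equidistant fisheye: a pixel r from the principal point sees the ray r / f radians off the axis. A picture is of the moment at which its call begins: read the wrist's pose just before it. camera_info takes no time and is no camera call.
- hand_in(): hands the job in; it is judged then, once.
The state is a dict: "time": time; "joint_pos": joint angles; "qd": joint speeds; "joint_efforts": joint torques, N m; "tool_pos": TCP position; "tcp_rot": TCP orientation; "ft_force": force on the tool from outside, world axes, zero at the start; "wrist_torque": the same for the moment, N m; "finger_gap": finger opening in mm; "grip_force": force on a finger pad.
Only numpy, scipy, OpenCV 4.12 (cv2) and the standard library are available. Lean on these libraries where they do the work, as an engineer would, in place of code of your own. Each camera call takes 0.05 s, during which the arm holds its last target. There are 200 camera calls.

## Working session

There is one attempt and no reset: what is moved stays moved. The work goes in short steps, Python scripts to look and compute and a tool call to move; the robot and the scene stay as the last step left them, time stands still between calls to the robot, and variables do not carry over. Pictures are saved under pics/ and viewed, at most 14 in all, crops included, and the job is handed in when it is done.

Besides the shell and the picture viewer there is one more tool, called after "Emit:" by a JSON object that holds its "api" and its "payload". apply_moves: Moves the arm, as the interface text tells. Its arguments: {"type":"object","properties":{"deltas":{"type":"array"},"grip_force":{"type":"number"}},"required":["deltas"]}

```bash
mkdir -p pics
python3 - <<'E'
from bench import *
import cv2,numpy as np
s=sense();print(s)
for n in("top","side","wrist"):
    i=camera_info(n);print(n,i)
    cv2.imwrite(f"pics/{n}0.png",snapshot(n)[:,:,::-1])
E
```

```text
{'time': 0.0, 'joint_pos': array([ 6.73572413e+01,  7.51586469e+00,  8.53308959e+01,  8.30315790e-04,
        8.72614464e+01, -4.89419246e+00]), 'qd': array([ 0.03892842,  0.04071397,  0.00136836, -0.03940552, -0.02735131,
       -0.03012321]), 'joint_efforts': array([ 2.46249811e-04, -5.69390523e+01, -5.00553954e+01, -9.33630781e-05,
        1.43924533e-02, -2.69992336e-05]), 'tool_pos': array([182.68259524, 570.95092101, 244.22102967]), 'tcp_rot': array([-1.79892258e+02, -1.00580466e-02,  1.62251384e+02]), 'ft_force': array([ 0.50951897, -0.47775889, -0.28583666]), 'wrist_torque': array([-0.0118909 , -0.01997365, -0.0004628 ]), 'grip_force': 0.0, 'finger_gap': 85.51398073975315}
top {'vertical_fov': 47.15032054075574, 'cx': 315.4124767917183, 'cy': 199.68384453941334, 'origin': array([ 368.70619865,   20.08177149, 1458.59217494]), 'rotation': array([  8.85415543,   0.4586957 , -91.43965783])}
side {'vertical_fov': 45.74758853443378, 'cx': 313.0878997671499, 'cy': 204.59461382787666, 'origin': array([239.85419696, 826.28138445, 893.59010762]), 'rotation': array([  49.88399544,    0.73638758, -157.83422223])}
wrist {'vertical_fov': 65.70646984690485, 'cx': 323.14351638791726, 'cy': 202.37968995054396, 'tool_from_camera': array([[ 7.22331872e-04,  9.49242546e-01,  3.14544221e-01,
         8.08078820e+01],
       [ 9.99999176e-01, -3.51822013e-04, -1.23469715e-03,
         6.65277619e-01],
       [-1.06136348e-03,  3.14544854e-01, -9.49242018e-01,
        -1.28486870e+02],
       [ 0.00000000e+00,  0.00000000e+00,  0.00000000e+00,
         1.00000000e+00]])}
```

View pics/top0.png

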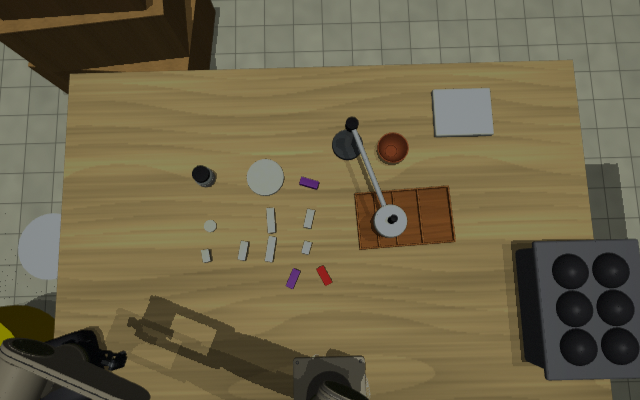

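View pics/side0.png

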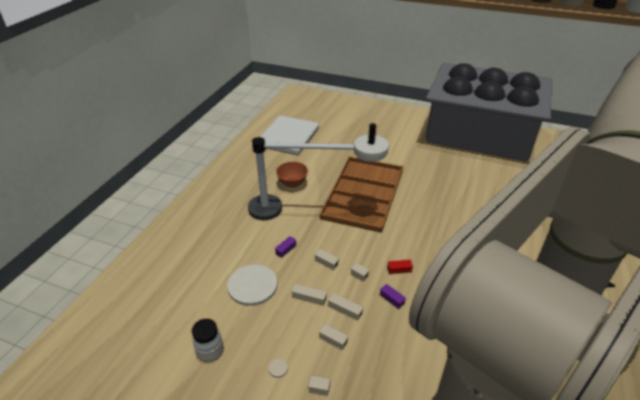

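Top view: three lengths of cream props (six in all) around (206–309, 218–256), one disc at (210,226), bat (265,177), lamp head over the rack (390,220), hinge cap (351,124). Purple/red look-alikes at (309,183), (293,278), (324,275). The side view agrees.

```bash
cat > h.py <<'E'
import numpy as np,cv2
from scipy.spatial.transform import Rotation as R
from bench import *
def rpy(a): return R.from_euler('xyz',a,degrees=True).as_matrix()
def cam(n,s=None):
    i=camera_info(n); f=200/np.tan(np.radians(i['vertical_fov']/2))
    if n=='wrist':
        T=i['tool_from_camera'];Rt=rpy(s['tcp_rot'])
        return f,i['cx'],i['cy'],Rt@T[:3,3]+s['tool_pos'],Rt@T[:3,:3],True
    return f,i['cx'],i['cy'],np.array(i['origin']),rpy(i['rotation']),False
def ray(c,uv):
    f,cx,cy,o,M,fish=c; p=(np.atleast_2d(uv).astype(float)-[cx,cy])/f
    if fish:
        r=np.linalg.norm(p,axis=1)+1e-9; p=p*(np.sin(r)/r)[:,None]; z=np.cos(r)
    else: z=np.ones(len(p))
    return np.c_[p[:,0],-p[:,1],-z]@M.T
def onz(c,uv,z):
    d=ray(c,uv); o=c[3]; return (o+d*((z-o[2])/d[:,2])[:,None])[:,:2]
def proj(c,P):
    f,cx,cy,o,M,fish=c; q=(np.atleast_2d(P)-o)@M; x,y,z=q[:,0],-q[:,1],-q[:,2]
    k=np.hypot(x,y)+1e-9; s=np.arctan2(k,z)/k if fish else 1/z
    return np.c_[cx+f*x*s,cy+f*y*s]
def tri(c1,u1,c2,u2):
    d1=ray(c1,u1)[0];d2=ray(c2,u2)[0]
    t=np.linalg.lstsq(np.c_[d1,-d2],c2[3]-c1[3],rcond=None)[0]
    a=c1[3]+t[0]*d1;b=c2[3]+t[1]*d2
    return (a+b)/2,np.linalg.norm(a-b)
def shot(n,name=None):
    s=sense(); im=snapshot(n)
    if name: cv2.imwrite(f'pics/{name}.png',im[:,:,::-1])
    return s,im,cam(n,s)
def pale(im,vmin=120,smax=60):
    h=cv2.cvtColor(im,cv2.COLOR_RGB2HSV); return ((h[...,1]<smax)&(h[...,2]>vmin)).astype(np.uint8)
def blobs(m,c,z,amin=40,amax=1e9):
    """contours cast onto plane z, min-area rects in mm: x,y,L,W,angle of long side"""
    out=[]
    for k in cv2.findContours(m,cv2.RETR_EXTERNAL,cv2.CHAIN_APPROX_NONE)[0]:
        a=cv2.contourArea(k)
        if not amin<a<amax: continue
        w=onz(c,k[:,0],z).astype(np.float32)
        (x,y),(p,q),an=cv2.minAreaRect(w)
        if p<q: p,q,an=q,p,an+90
        out.append((x,y,p,q,(an+90)%180-90,cv2.contourArea(w),k[:,0].mean(0)))
    return out
def go(x,y,z,yaw=None):
    """total delta from measured pose, in row units"""
    s=sense();Rt=rpy(s['tcp_rot']);d=Rt.T@(np.array([x,y,z])-s['tool_pos'])/30
    o='shift '+str(d.round(2))
    if yaw is not None:
        e=(yaw-s['tcp_rot'][2]+90)%180-90
        v=(R.from_matrix(Rt).inv()*R.from_euler('xyz',[180,0,s['tcp_rot'][2]+e],degrees=True)).as_rotvec()/.08
        o+=' turn '+str(v.round(2))+' yaw->%.1f'%(s['tcp_rot'][2]+e)
    print(o)
E
python3 - <<'E'
from h import *
np.set_printoptions(suppress=True,precision=1)
im=cv2.imread('pics/top0.png')[:,:,::-1].copy();c=cam('top')
h=cv2.cvtColor(im,cv2.COLOR_RGB2HSV)
for p in[(270,220),(265,177),(210,226),(250,200),(390,230),(370,200),(430,215)]: print(p,h[p[1],p[0]])
m=pale(im)
for b in blobs(m,c,25,20,3000):
    if 150<b[6][0]<520 and 80<b[6][1]<300: print(np.array(b[:6]),b[6])
# rack
w=((h[...,0]<14)&(h[...,1]>110)).astype(np.uint8);w[:180]=0;w[262:]=0;w[:,:345]=0;w[:,470:]=0
w=cv2.morphologyEx(w,cv2.MORPH_CLOSE,np.ones((15,15)))
print('rack',[(b[:6]) for b in blobs(w,c,21,1000)])
cs=cam('side')
print('hinge',tri(c,(351,123),cs,(259,140)),'handle top',tri(c,(393,218.5),cs,(372.5,125)))
E
```

```text
(270, 220) [ 45  14 143]
(265, 177) [ 47  16 143]
(210, 226) [ 44  23 143]
(250, 200) [ 22 110 139]
(390, 230) [ 95  11 144]
(370, 200) [ 14 181 104]
(430, 215) [ 14 183 103]
[426.  373.5  37.9  21.9  10.2 680. ] [205.  255.3]
[444.1  58.9  37.9  22.3 -17.2 682. ] [306.1 246.9]
[ 439.   257.3   57.8   23.   -10.4 1098.2] [242.3 250.2]
[ 442.1  171.5   78.    23.    -8.8 1499.9] [270.  248.5]
[519.  360.9  34.9  34.7   0.5 973.8] [209.5 225.4]
[ 534.7   49.    56.5   22.6  -13.8 1070.7] [308.6 217.8]
[ 532.8  169.5   78.2   23.1    2.8 1479.5] [270.3 219.3]
[  671.8   186.7   114.3   112.1    -0.8 10268.9] [264.5 176.5]
[ 637.6 -147.3  361.3   99.1   27.6 9391.8] [376.7 186.6]
[  872.   -460.7   186.4   156.7    89.9 28091.2] [462.9 111.3]
rack [(529.3351440429688, -250.68576049804688, 296.6269226074219, 175.1815643310547, -86.6883761882782, 48472.951731698005)]
hinge (array([769.5, -79.2, 238. ]), np.float64(3.0681835286286328)) handle top (array([ 497. , -173. ,  287.5]), np.float64(0.36204174090891134))
```

Emit:
{"api": "apply_moves", "payload": {"deltas": [[-1,-1,-0.4,0,0,0,1],[-1,-1,-0.4,0,0,0,1],[-1,-1,-0.4,0,0,0,1],[-1,-1,-0.4,0,0,0,1],[-1,-1,-0.4,0,0,0,1],[-1,-1,-0.4,0,0,0,1],[-1,-1,-0.4,0,0,0,1],[-1,-1,-0.4,0,0,0,1]], "grip_force": 40}}

```text
time: 1.15
tool_pos: [338.6, 268.4, 341.5]
tcp_rot: [-180.0, -0.0, 162.3]
ft_force: [1.1, 0.6, -0.2]
finger_gap: 85.2
grip_force: 0.0
```

Emit:
{"api": "apply_moves", "payload": {"deltas": [[-1,-1,0,0,0,0,1],[-1,-1,0,0,0,0,1],[-1,-1,0,0,0,0,1],[-1,-1,0,0,0,0,1],[-1,-1,0,0,0,0,1],[-1,-1,0,0,0,0,1],[-1,-1,0,0,0,0,1],[-1,-1,0,0,0,0,1]]}}

```text
time: 2.15
tool_pos: [494.1, -33.4, 341.1]
tcp_rot: [180.0, -0.0, 162.2]
ft_force: [0.3, 0.4, -0.4]
finger_gap: 85.4
grip_force: 0.0
```

Run:
```python
from h import *
go(497,-173,340)
s,im,c=shot('top','top1')
print(s['time'],s['tool_pos'],s['tcp_rot'])
```

```text
shift [-1.51 -4.4   0.03]
2.15 [494.08973718 -33.38225684 341.05790156] [ 1.79994083e+02 -1.43068620e-02  1.62241455e+02]
```

View pics/top1.png

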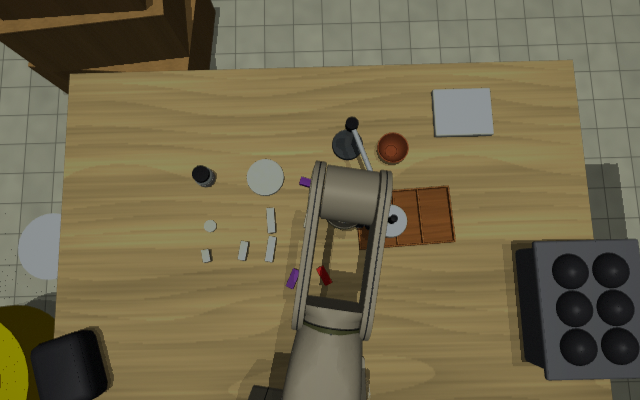

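Emit:
{"api": "apply_moves", "payload": {"deltas": [[-0.5,-1,0,0,0,0,1],[-0.5,-1,0,0,0,0,1],[-0.5,-1,0,0,0,0,1],[0,-1,0,0,0,0,1],[0,-0.4,0,0,0,0,1],[0,0,0,0,0,0,1]]}}

```text
time: 2.95
tool_pos: [496.1, -171.6, 341.1]
tcp_rot: [180.0, -0.0, 162.2]
ft_force: [0.2, 0.0, -0.3]
finger_gap: 85.3
grip_force: 0.0
```

Run:
```python
from h import *
s,im,c=shot('wrist','w1')
print(s['tool_pos'], proj(c,[[497,-173,288],[497,-173,233]]))
go(497,-173,262)
```

```text
[ 496.13765594 -171.5819143   341.14659539] [[319.99799639 234.72795608]
 [320.55056986 206.70249938]]
shift [-0.04 -0.06  2.64]
```

View pics/w1.png

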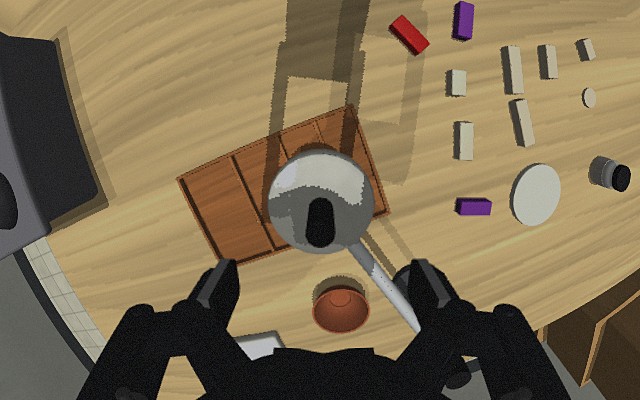

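The handle is centred between the fingers at (320,225), as predicted. Descend and grip.

Emit:
{"api": "apply_moves", "payload": {"deltas": [[0,0,0.9,0,0,0,1],[0,0,0.9,0,0,0,1],[0,0,0.8,0,0,0,1],[0,0,0,0,0,0,0],[0,0,0,0,0,0,0],[0,0,0,0,0,0,0],[0,0,0,0,0,0,0],[0,0,0,0,0,0,0]]}}

```text
time: 4.0
tool_pos: [496.7, -171.9, 264.8]
tcp_rot: [-180.0, 0.1, 162.2]
ft_force: [-2.7, -0.6, 6.4]
finger_gap: 19.2
grip_force: 39.0
```

Run:
```python
from h import *
im=cv2.imread('pics/top1.png')[:,:,::-1].copy();c=cam('top')
for b in blobs(pale(im),c,14,800,3000): print([round(float(v),1) for v in b[:6]])
bat=np.array([673.5,187.5]); s=sense();print(s['tool_pos'],s['finger_gap'])
hd=s['tool_pos'][:2]
# hinge: keep measured direction, radius 290 fits through handle; 
hg=np.array([769.5,-79.2]);u=hd-hg;print(np.linalg.norm(u),np.linalg.norm(bat-hg))
a0=np.arctan2(u[1],u[0])%(2*np.pi);a1=np.arctan2(*(bat-hg)[::-1]);hg=hd-290*np.array([np.cos(a0),np.sin(a0)]);a1=np.arctan2(*(bat-hg)[::-1])
print(np.degrees([a0,a1]),hg)
Rt=rpy(s['tcp_rot']);p=hd
for a in np.linspace(a0,a1,20)[1:]:
    q=hg+290*np.array([np.cos(a),np.sin(a)]);print((Rt.T@np.r_[q-p,0])[:2].round(1)/30);p=q
```

```text
[85.0, 20.6, 187.9, 153.0, -1.3, 19608.1]
[674.1, 188.0, 115.2, 112.9, -0.8, 10437.6]
[875.7, -464.4, 188.1, 158.1, -89.8, 28556.7]
[ 496.65742144 -171.91336163  264.7653093 ] 19.172198069064738
288.1646059110647 283.4517419244412
[198.76803448 110.16748512] [771.23780418 -78.60948488]
[0.44333333 0.65      ]
[0.38666667 0.68333333]
[0.33       0.71333333]
[0.27333333 0.73666667]
[0.21       0.75666667]
[0.15       0.77333333]
[0.08666667 0.78333333]
[0.02       0.78666667]
[-0.04333333  0.78666667]
[-0.10666667  0.78      ]
[-0.17        0.76666667]
[-0.23        0.75333333]
[-0.29  0.73]
[-0.35        0.70333333]
[-0.40666667  0.67333333]
[-0.46  0.64]
[-0.51  0.6 ]
[-0.55666667  0.55666667]
[-0.6   0.51]
```

Emit:
{"api": "apply_moves", "payload": {"deltas": [[0.44,0.65,0,0,0,0,0],[0.39,0.68,0,0,0,0,0],[0.33,0.71,0,0,0,0,0],[0.27,0.74,0,0,0,0,0],[0.21,0.76,0,0,0,0,0]]}}

```text
time: 4.62
tool_pos: [481.6, -55.5, 264.5]
tcp_rot: [-179.9, 0.1, 162.2]
ft_force: [-4.6, -4.3, 7.9]
finger_gap: 19.0
grip_force: 40.2
```

Run:
```python
from h import *
s=sense();p=s['tool_pos'][:2];print(s['tool_pos'],s['ft_force'],s['finger_gap'],np.linalg.norm(p-[771.24,-78.6]))
```

```text
[481.56296214 -55.47074687 264.52548319] [-4.60958036 -4.27066981  7.8701825 ] 18.9538966901644 290.59894806482174
```

Low forces; continue the arc.

Emit:
{"api": "apply_moves", "payload": {"deltas": [[0.15,0.77,0,0,0,0,0],[0.09,0.78,0,0,0,0,0],[0.02,0.79,0,0,0,0,0],[-0.04,0.79,0,0,0,0,0],[-0.11,0.78,0,0,0,0,0],[-0.17,0.77,0,0,0,0,0]]}}

```text
time: 5.38
tool_pos: [526.6, 78.3, 264.3]
tcp_rot: [-180.0, 0.0, 162.2]
ft_force: [-7.5, -0.1, 6.6]
finger_gap: 19.3
grip_force: 40.0
```

Emit:
{"api": "apply_moves", "payload": {"deltas": [[-0.23,0.75,0,0,0,0,0],[-0.29,0.73,0,0,0,0,0],[-0.35,0.7,0,0,0,0,0],[-0.41,0.67,0,0,0,0,0],[0,0,0,0,0,0,0]]}}

```text
time: 6.0
tool_pos: [590.2, 148.8, 264.2]
tcp_rot: [179.9, 0.1, 162.3]
ft_force: [0.6, 3.2, 4.3]
finger_gap: 18.8
grip_force: 40.2
```

Run:
```python
from h import *
s=sense();p=s['tool_pos'][:2];print(s['tool_pos'],s['ft_force'],s['finger_gap'],np.linalg.norm(p-[771.24,-78.6]))
# circle radius 290 through start, mid, now
from scipy.optimize import least_squares
P=np.array([[496.7,-171.9],[481.6,-55.5],p])
r=least_squares(lambda h:np.hypot(*(P-h).T)-290,[771,-78]);print(r.x,r.fun)
hg=r.x;bat=np.array([673.8,187.8]);d=bat-hg;print(np.linalg.norm(d));q=hg+290*d/np.linalg.norm(d);print(q);go(*q,s['tool_pos'][2])
```

```text
[590.23551551 148.75852271 264.17905856] [0.64853328 3.22402962 4.28595274] 18.819712710000665 290.61060072702503
[770.91549055 -77.97708325] [-0.14546829  0.18730562 -0.07882383]
282.9644438520422
[671.38534508 194.40821397]
shift [-2.12  2.27  0.01]
```

Emit:
{"api": "apply_moves", "payload": {"deltas": [[-0.46,0.64,0,0,0,0,0],[-0.51,0.6,0,0,0,0,0],[-0.56,0.55,0,0,0,0,0],[-0.59,0.48,0,0,0,0,0],[0,0,0,0,0,0,0],[0,0,0,0,0,0,0]]}}

```text
time: 6.75
tool_pos: [670.6, 192.6, 263.9]
tcp_rot: [180.0, 0.1, 162.2]
ft_force: [2.3, -0.7, 2.8]
finger_gap: 18.7
grip_force: 40.5
```

Run:
```python
from h import *
s,im,c=shot('side','s2');print(s['tool_pos'],s['ft_force'])
go(671.4,194.4,264.2)
```

```text
[670.61771132 192.63477253 263.93339157] [ 2.32394635 -0.72828588  2.841844  ]
shift [-0.01  0.07 -0.01]
```

View pics/s2.png

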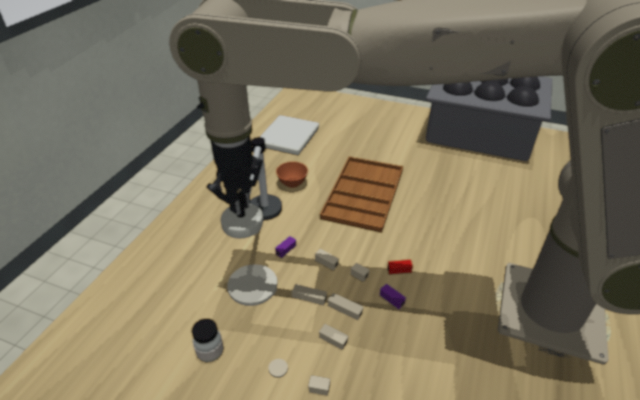

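Emit:
{"api": "apply_moves", "payload": {"deltas": [[0,0,0,0,0,0,0.6],[0,0,0,0,0,0,0.6],[0,0,0,0,0,0,0.6],[0,0,-0.7,0,0,0,0.6],[0,0,-1,0,0,0,0.6],[0,0,-1,0,0,0,0.6],[1,0,-0.5,0,0,0,0.6],[1,0,0,0,0,0,0.6]]}}

```text
time: 7.8
tool_pos: [613.5, 211.6, 363.4]
tcp_rot: [179.8, 0.2, 162.2]
ft_force: [0.2, 1.0, -0.1]
finger_gap: 51.4
grip_force: 0.0
```

Emit:
{"api": "apply_moves", "payload": {"deltas": [[1,0,0,0,0,0,0.6],[1,0,0,0,0,0,0.6],[1,0,0,0,0,0,0.6],[1,-0.5,0,0,0,0,0.6],[0.5,-1,0,0,0,0,0.6],[0,-1,0,0,0,0,0.6],[0,-1,0,0,0,0,0.6],[0,0,0,0,0,0,0.6]]}}

```text
time: 8.8
tool_pos: [452.6, 151.3, 361.6]
tcp_rot: [179.9, 0.2, 162.1]
ft_force: [0.7, 0.0, -0.4]
finger_gap: 51.2
grip_force: 0.0
```

Run:
```python
from h import *
s,im,c=shot('wrist','w2');print(s['tool_pos'],s['tcp_rot'])
st,it,ct=shot('top','t2')
cs=cam('side');print('bat side',onz(cs,[(252,284),(252.5,284.5)],14))
```

```text
[452.59615038 151.32763245 361.56287024] [1.79927254e+02 1.58915273e-01 1.62138788e+02]
bat side [[669.34716733 191.82711995]
 [667.49583672 192.76982285]]
```

View pics/w2.png

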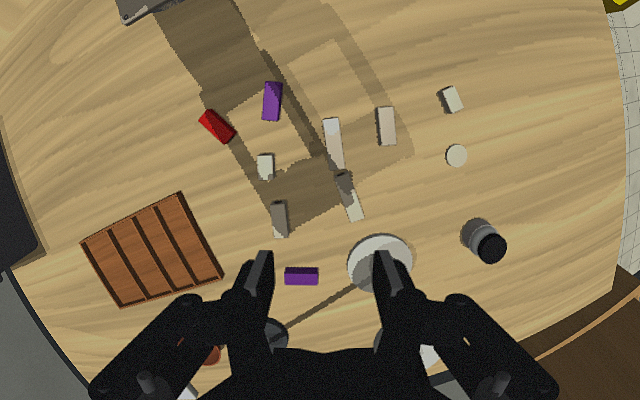

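View pics/t2.png

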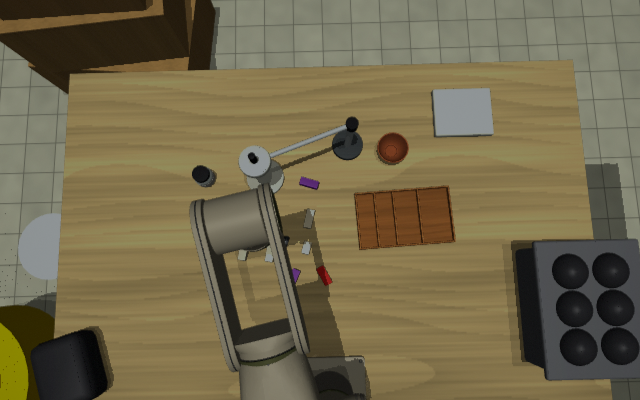

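Lamp head hangs over the bat at (255,160). The empty rack shows in the wrist view with corners near (80,242), (181,192), (223,277), (120,307).

```bash
cat > meas.py <<'E'
from h import *
def rackmask(im):
    h=cv2.cvtColor(im,cv2.COLOR_RGB2HSV); w=((h[...,0]<17)&(h[...,1]>150)&(h[...,2]>20)&(h[...,2]<130)).astype(np.uint8)
    return cv2.morphologyEx(w,cv2.MORPH_CLOSE,np.ones((7,7)))
E
python3 - <<'E'
from meas import *
np.set_printoptions(suppress=True,precision=1)
im=cv2.imread('pics/t2.png')[:,:,::-1].copy();ct=cam('top')
for b in blobs(rackmask(im),ct,21,3000,8000): print('rack top',np.array(b[:6]),b[6])
iw=cv2.imread('pics/w2.png')[:,:,::-1].copy()
s=dict(tool_pos=np.array([452.596,151.328,361.563]),tcp_rot=[179.927,.1589,162.139]);c=cam('wrist',s)
for b in blobs(rackmask(iw),c,21,3000,20000): print('rack wrist',np.array(b[:6]),b[6])
cor=onz(c,[(80,242),(181,192),(223,277),(120,307)],21);print(cor,cor.mean(0))
print('disc top',onz(ct,(209.5,225.5),8))
for b in blobs(pale(iw,85,75),c,25,150,9000): print(np.array(b[:6]),b[6])
print('disc wrist',onz(c,(456,155.5),8))
# lamp head in top
print('head top', onz(ct,(255,160),233))
E
```

```text
rack top [  530.8  -252.3   301.3   178.9   -86.8 52352.1] [404.2 217.3]
rack wrist [  528.3  -243.7   309.6   179.1   -86.9 53170. ] [154.2 253.1]
[[ 449.9 -397.9]
 [ 433.4  -94.1]
 [ 606.6  -90.5]
 [ 622.5 -387.9]] [ 528.1 -242.6]
disc top [[520.7 364.9]]
[1128.9  299.9  157.9   51.2   25.6 5116.2] [452.1 390.6]
[ 937.   245.5   93.2   39.1    5.3 2519.6] [427.6 355.1]
[  1016.3  -1502.3   1693.     474.     -63.3 378463.1] [ 28.3 351.2]
[ 657.1  187.1  117.5  102.1  -74.9 5958.1] [377.8 260.3]
[ 677.2  384.4   62.2   50.2  -58.2 1005.4] [480.4 236.3]
[ 532.6   51.2   59.8   24.6  -14.9 1302.3] [278.8 220.6]
[ 530.2  171.8   79.5   25.3    3.1 1747.7] [348.9 197.1]
[440.4  61.6  40.1  25.1 -17.4 887.4] [264.6 167. ]
[ 513.4  360.2   36.9   34.9  -12.7 1056.4] [456.5 155.4]
[ 439.9  173.6   81.1   24.9   -9.3 1733.9] [333.6 144.4]
[ 436.9  259.    60.4   25.3  -10.8 1359.1] [386.6 125.3]
[424.2 374.5  40.1  25.2  10.5 888. ] [452.4  99.4]
[  639.2   886.8   741.1   176.4    -2.8 62049.3] [629.8 134.2]
[ 107.3  -65.9  101.4   44.8   58.1 2332.2] [136.2   7.2]
disc wrist [[518.7 365.5]]
head top [[674.5 188.2]]
```

Run:
```python
from h import *
go(531,171.5,90,183.1)
```

```text
shift [-2.27  1.38  9.03] turn [ 0.01  0.02 -4.56] yaw->183.1
```

Emit:
{"api": "apply_moves", "payload": {"deltas": [[-0.76,0.46,1,0,0,0,0.6],[-0.76,0.46,1,0,0,0,0.6],[-0.75,0.46,1,0,0,0,0.6],[0,0,1,0,0,-0.9,0.6],[0,0,1,0,0,-0.9,0.6],[0,0,1,0,0,-0.9,0.6],[0,0,1,0,0,-0.9,0.6],[0,0,1,0,0,-0.95,0.6]]}}

```text
time: 9.9
tool_pos: [530.4, 172.3, 118.5]
tcp_rot: [180.0, 0.0, -176.7]
ft_force: [0.8, -0.0, 0.2]
finger_gap: 51.1
grip_force: 0.0
```

```bash
cat > look.py <<'E'
from meas import *
import sys
np.set_printoptions(suppress=True,precision=1)
def look(name=None,r=75):
    s,im,c=shot('wrist',name);print(s['time'],s['tool_pos'],s['tcp_rot'][2])
    for b in blobs(pale(im,75,75),c,25,300,40000):
        if 20<b[3]<60 and b[2]<100: print('blob',np.array(b[:6]),b[6])
    for b in blobs(rackmask(im),c,21,3000,90000): print('rack',np.array(b[:6]),b[6])
if __name__=='__main__': look(sys.argv[1] if len(sys.argv)>1 else None)
E
python3 look.py w3; python3 -c "
from h import *
go(531,171.5,18,183.1)"
```

```text
9.9 [530.4 172.3 118.5] -176.70157759262932
blob [ 514.   352.5   36.1   35.7  -85.2 1000.1] [525.1 203. ]
blob [ 530.4   52.5   63.1   26.   -13.1 1386.2] [176.  200.3]
blob [ 529.2  171.5   80.5   25.1    2.9 1871.4] [320.7 206.6]
blob [424.  374.   39.3  25.2  10.4 912.8] [558.9 107.4]
blob [441.6  61.7  39.6  25.  -17.4 917. ] [182.5  90.9]
blob [ 437.3  258.5   59.6   24.9  -10.4 1392.9] [444.4  98.6]
blob [ 440.3  173.    79.6   25.2   -9.5 1866.6] [330.3  90.8]
rack [  524.8  -176.9   198.6   179.    -87.3 26357.4] [ 37.  183.1]
shift [-0.13 -0.01  3.19] turn [-0.01 -0.08  0.09] yaw->-176.9
```

View pics/w3.png

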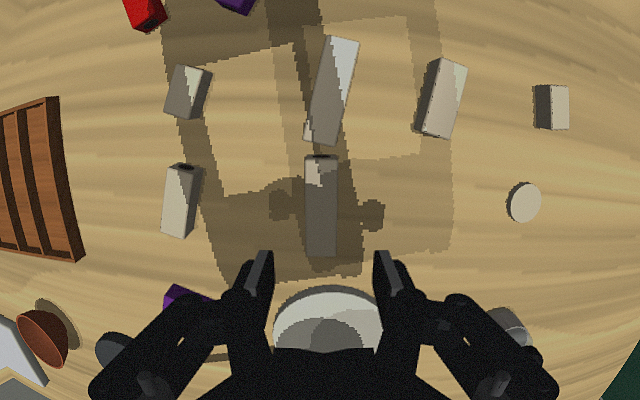

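```bash
cat > plan.py <<'E'
from h import *
import sys
def plan(p0,yaw0,p1,yaw1,claw):
    p0,p1=np.array(p0,float),np.array(p1,float)
    for n in range(1,60):
        ps=[p0+(p1-p0)*k/n for k in range(n+1)];ys=[yaw0+(yaw1-yaw0)*k/n for k in range(n+1)]
        D=[rpy([180,0,ys[k]]).T@(ps[k+1]-ps[k])/30 for k in range(n)];t=-np.radians((yaw1-yaw0)/n)/.08
        if np.abs(D).max()<=1 and abs(t)<=1: break
    rows=[[*[round(float(v),2)+0 for v in d],0,0,round(float(t),2)+0,claw] for d in D]
    for i in range(0,n,8): print(rows[i:i+8])
# args: claw then x,y,z,yaw waypoints
if __name__=='__main__':
    s=sense();p=s['tool_pos'];y=s['tcp_rot'][2]
    if y<-60: y+=360
    for w in sys.argv[2:]:
        x=[float(v) for v in w.split(',')]
        if abs(x[3]-y)<0.3: x[3]=y
        print('->',w);plan(p,y,x[:3],x[3],float(sys.argv[1]));p,y=x[:3],x[3]
E
ls
```

```text
h.py
look.py
meas.py
pics
plan.py
```

Emit:
{"api": "apply_moves", "payload": {"deltas": [[0,0,1,0,0,0,0.6],[0,0,1,0,0,0,0.6],[0,0,0.9,0,0,0,0.6],[0,0,0.43,0,0,0,0.6],[0,0,0,0,0,0,0],[0,0,0,0,0,0,0],[0,0,0,0,0,0,0],[0,0,0,0,0,0,0]]}}

```text
time: 10.95
tool_pos: [530.8, 171.3, 20.4]
tcp_rot: [180.0, 0.1, -176.9]
ft_force: [-0.3, -0.2, 3.4]
finger_gap: 23.9
grip_force: 42.1
```

Emit:
{"api": "apply_moves", "payload": {"deltas": [[0,0,0,0,0,0,0],[0,0,-0.8,0,0,0,0],[0,0,-1,0,0,0,0],[0,0,-1,0,0,0,0],[0,0,-1,0,0,0,0],[0,0,-1,0,0,0,0]]}}

```text
time: 11.7
tool_pos: [529.8, 171.0, 164.1]
tcp_rot: [-180.0, -0.0, -176.9]
ft_force: [-0.8, 0.4, -1.5]
finger_gap: 24.0
grip_force: 41.6
```

```bash
python3 -c "
from bench import sense
s=sense();print(s['tool_pos'],s['finger_gap'],s['grip_force'])"; python3 plan.py 0 578,-344,165,93.2
```

```text
[529.76804672 171.01911893 164.11055471] 23.974882959761192 41.60647094249725
-> 578,-344,165,93.2
[[-0.03, -0.86, 0.0, 0, 0, 0.98, 0.0], [-0.1, -0.86, 0.0, 0, 0, 0.98, 0.0], [-0.17, -0.85, 0.0, 0, 0, 0.98, 0.0], [-0.23, -0.83, 0.0, 0, 0, 0.98, 0.0], [-0.3, -0.81, 0.0, 0, 0, 0.98, 0.0], [-0.36, -0.78, 0.0, 0, 0, 0.98, 0.0], [-0.42, -0.75, 0.0, 0, 0, 0.98, 0.0], [-0.48, -0.72, 0.0, 0, 0, 0.98, 0.0]]
[[-0.53, -0.68, 0.0, 0, 0, 0.98, 0.0], [-0.58, -0.63, 0.0, 0, 0, 0.98, 0.0], [-0.63, -0.59, 0.0, 0, 0, 0.98, 0.0], [-0.68, -0.53, 0.0, 0, 0, 0.98, 0.0], [-0.72, -0.48, 0.0, 0, 0, 0.98, 0.0], [-0.75, -0.42, 0.0, 0, 0, 0.98, 0.0], [-0.78, -0.36, 0.0, 0, 0, 0.98, 0.0], [-0.81, -0.3, 0.0, 0, 0, 0.98, 0.0]]
[[-0.83, -0.24, 0.0, 0, 0, 0.98, 0.0], [-0.85, -0.17, 0.0, 0, 0, 0.98, 0.0], [-0.86, -0.1, 0.0, 0, 0, 0.98, 0.0], [-0.86, -0.04, 0.0, 0, 0, 0.98, 0.0]]
```

Emit:
{"api": "apply_moves", "payload": {"deltas": [[-0.03,-0.86,0,0,0,0.98,0],[-0.1,-0.86,0,0,0,0.98,0],[-0.17,-0.85,0,0,0,0.98,0],[-0.23,-0.83,0,0,0,0.98,0],[-0.3,-0.81,0,0,0,0.98,0],[-0.36,-0.78,0,0,0,0.98,0],[-0.42,-0.75,0,0,0,0.98,0],[-0.48,-0.72,0,0,0,0.98,0]]}}

```text
time: 12.7
tool_pos: [549.1, -35.9, 163.2]
tcp_rot: [-180.0, -0.0, 147.0]
ft_force: [0.2, 0.5, -1.6]
finger_gap: 24.0
grip_force: 41.6
```

Emit:
{"api": "apply_moves", "payload": {"deltas": [[-0.53,-0.68,0,0,0,0.98,0],[-0.58,-0.63,0,0,0,0.98,0],[-0.63,-0.59,0,0,0,0.98,0],[-0.68,-0.53,0,0,0,0.98,0],[-0.72,-0.48,0,0,0,0.98,0],[-0.75,-0.42,0,0,0,0.98,0],[-0.78,-0.36,0,0,0,0.98,0],[-0.81,-0.3,0,0,0,0.98,0]]}}

```text
time: 13.7
tool_pos: [568.4, -241.6, 163.0]
tcp_rot: [-180.0, -0.0, 111.1]
ft_force: [0.0, -0.5, -1.7]
finger_gap: 24.2
grip_force: 41.6
```

Emit:
{"api": "apply_moves", "payload": {"deltas": [[-0.83,-0.24,0,0,0,0.98,0],[-0.85,-0.17,0,0,0,0.98,0],[-0.86,-0.1,0,0,0,0.98,0],[-0.86,-0.04,0,0,0,0.98,0],[0,0,0,0,0,0,0]]}}

```text
time: 14.32
tool_pos: [577.7, -345.8, 162.8]
tcp_rot: [-180.0, 0.0, 93.1]
ft_force: [0.4, 0.2, -1.5]
finger_gap: 24.2
grip_force: 41.6
```

```bash
python3 look.py w4
```

```text
14.325 [ 577.7 -345.8  162.8] 93.12513622445695
rack [ 764.7 -215.1  111.1  102.     4.4 8734.4] [515.7  80.4]
rack [  531.2  -279.3   241.2   179.    -86.8 24509.1] [278.6 122.6]
```

View pics/w4.png

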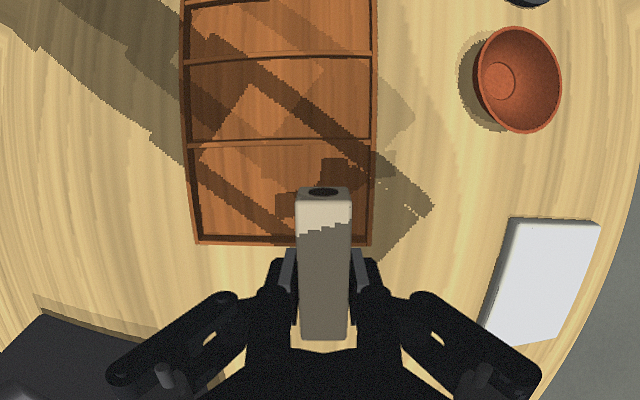

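Rack's wide row lies under the held prop: rim near row 244, partitions at rows ~141 and ~56.

Run:
```python
from meas import *
np.set_printoptions(suppress=True,precision=1)
im=cv2.imread('pics/w4.png')[:,:,::-1].copy()
c=cam('wrist',sense())
print(onz(c,[(196,245),(369,246),(187,145),(370,138),(186,59),(372,54)],21))
print('prop ends top z~', onz(c,[(323,187)],163-20.4+25))
# predicted pixels of rack top corners with centre (530.5,-249)
k=np.radians(3.2);X=np.array([np.cos(k),np.sin(k)]);Y=np.array([-X[1],X[0]])
for dy in(-249,-252,-246):
    P=[[*(np.array([530.5,dy])+a*X+b*Y),21] for a,b in((-90,-150.5),(90,-150.5),(-90,-51.5),(90,-51.5),(-90,-46.5),(-90,27.5),(90,27.5))]
    print(dy,proj(c,P).round(0).tolist())
m=rackmask(im);g=cv2.cvtColor(im,cv2.COLOR_RGB2GRAY)
for u in(220,250,280): print(u,'mask bottom',np.where(m[:,u])[0].max(), 'grey col 128..152',g[128:153,u].tolist())
```

```text
[[ 450.5 -405.8]
 [ 625.9 -394.5]
 [ 448.5 -303.2]
 [ 616.3 -290.4]
 [ 446.4 -222.5]
 [ 612.8 -216.1]]
prop ends top z~ [[ 575.3 -297.4]]
-249 [[195.0, 244.0], [372.0, 246.0], [182.0, 147.0], [377.0, 144.0], [182.0, 142.0], [179.0, 64.0], [379.0, 55.0]]
-252 [[195.0, 246.0], [372.0, 249.0], [183.0, 151.0], [377.0, 147.0], [182.0, 145.0], [179.0, 67.0], [379.0, 59.0]]
-246 [[194.0, 241.0], [372.0, 243.0], [182.0, 144.0], [378.0, 141.0], [182.0, 139.0], [179.0, 61.0], [379.0, 52.0]]
220 mask bottom 240 grey col 128..152 [80, 89, 100, 94, 93, 101, 97, 94, 95, 96, 102, 94, 42, 56, 109, 112, 108, 120, 116, 94, 119, 107, 113, 116, 110]
250 mask bottom 241 grey col 128..152 [103, 110, 109, 109, 112, 108, 106, 111, 108, 109, 99, 43, 62, 109, 116, 106, 107, 98, 89, 108, 107, 109, 106, 106, 107]
280 mask bottom 245 grey col 128..152 [112, 110, 113, 114, 113, 113, 111, 114, 112, 96, 38, 36, 100, 110, 111, 109, 98, 89, 112, 112, 107, 116, 110, 111, 112]
```

Emit:
{"api": "apply_moves", "payload": {"deltas": [[0,0,1,0,0,0,0],[0,0,1,0,0,0,0],[0,0,1,0,0,0,0],[0,0,0.8,0,0,0,0],[0,0,0.5,0,0,0,0],[0,0,0.25,0,0,0,0],[0,0,0,0,0,0,0]]}}

```text
time: 15.25
tool_pos: [578.3, -343.9, 26.9]
tcp_rot: [-180.0, -0.0, 93.3]
ft_force: [-0.1, -0.6, -2.0]
finger_gap: 24.4
grip_force: 41.7
```

```bash
python3 -c "
from bench import sense
s=sense();print(s['tool_pos'],s['ft_force'])"; python3 plan.py 0.6 578,-345.8,165,93.1 440,173,130,170.5
```

```text
[ 578.31994173 -343.89194095   26.92805129] [-0.09122466 -0.56904916 -1.9972549 ]
-> 578,-345.8,165,93.1
[[-0.01, 0.0, -0.92, 0, 0, 0.0, 0.6], [-0.01, 0.0, -0.92, 0, 0, 0.0, 0.6], [-0.01, 0.0, -0.92, 0, 0, 0.0, 0.6], [-0.01, 0.0, -0.92, 0, 0, 0.0, 0.6], [-0.01, 0.0, -0.92, 0, 0, 0.0, 0.6]]
-> 440,173,130,170.5
[[0.97, -0.2, 0.06, 0, 0, -0.94, 0.6], [0.99, -0.13, 0.06, 0, 0, -0.94, 0.6], [0.99, -0.05, 0.06, 0, 0, -0.94, 0.6], [0.99, 0.02, 0.06, 0, 0, -0.94, 0.6], [0.99, 0.1, 0.06, 0, 0, -0.94, 0.6], [0.98, 0.17, 0.06, 0, 0, -0.94, 0.6], [0.96, 0.24, 0.06, 0, 0, -0.94, 0.6], [0.94, 0.31, 0.06, 0, 0, -0.94, 0.6]]
[[0.92, 0.38, 0.06, 0, 0, -0.94, 0.6], [0.89, 0.45, 0.06, 0, 0, -0.94, 0.6], [0.85, 0.52, 0.06, 0, 0, -0.94, 0.6], [0.81, 0.58, 0.06, 0, 0, -0.94, 0.6], [0.76, 0.64, 0.06, 0, 0, -0.94, 0.6], [0.71, 0.69, 0.06, 0, 0, -0.94, 0.6], [0.66, 0.74, 0.06, 0, 0, -0.94, 0.6], [0.6, 0.79, 0.06, 0, 0, -0.94, 0.6]]
[[0.54, 0.83, 0.06, 0, 0, -0.94, 0.6], [0.48, 0.87, 0.06, 0, 0, -0.94, 0.6]]
```

Emit:
{"api": "apply_moves", "payload": {"deltas": [[0,0,0,0,0,0,0.5],[0,0,0,0,0,0,0.5],[0,0,0,0,0,0,0.5],[0,0,-0.92,0,0,0,0.5],[0,0,-0.92,0,0,0,0.6],[0,0,-0.92,0,0,0,0.6],[0,0,-0.92,0,0,0,0.6],[0,0,-0.92,0,0,0,0.6]]}}

```text
time: 16.25
tool_pos: [578.3, -344.2, 166.1]
tcp_rot: [180.0, 0.0, 93.3]
ft_force: [0.8, -0.2, 0.2]
finger_gap: 51.1
grip_force: 0.0
```

Emit:
{"api": "apply_moves", "payload": {"deltas": [[0.97,-0.2,0.06,0,0,-0.94,0.6],[0.99,-0.13,0.06,0,0,-0.94,0.6],[0.99,-0.05,0.06,0,0,-0.94,0.6],[0.99,0.02,0.06,0,0,-0.94,0.6],[0.99,0.1,0.06,0,0,-0.94,0.6],[0.98,0.17,0.06,0,0,-0.94,0.6],[0.96,0.24,0.06,0,0,-0.94,0.6],[0.94,0.31,0.06,0,0,-0.94,0.6]]}}

```text
time: 17.25
tool_pos: [516.6, -113.2, 150.8]
tcp_rot: [180.0, 0.0, 127.9]
ft_force: [-0.2, -0.2, -0.4]
finger_gap: 51.6
grip_force: 0.0
```

Emit:
{"api": "apply_moves", "payload": {"deltas": [[0.92,0.38,0.06,0,0,-0.94,0.6],[0.89,0.45,0.06,0,0,-0.94,0.6],[0.85,0.52,0.06,0,0,-0.94,0.6],[0.81,0.58,0.06,0,0,-0.94,0.6],[0.76,0.64,0.06,0,0,-0.94,0.6],[0.71,0.69,0.06,0,0,-0.94,0.6],[0.66,0.74,0.06,0,0,-0.94,0.6],[0.6,0.79,0.06,0,0,-0.94,0.6]]}}

```text
time: 18.25
tool_pos: [454.5, 117.2, 136.5]
tcp_rot: [180.0, 0.1, 162.3]
ft_force: [0.7, -0.5, -0.5]
finger_gap: 51.0
grip_force: 0.0
```

Emit:
{"api": "apply_moves", "payload": {"deltas": [[0.54,0.83,0.06,0,0,-0.94,0.6],[0.48,0.87,0.06,0,0,-0.94,0.6],[0,0,0,0,0,0,0.6]]}}

```text
time: 18.62
tool_pos: [438.3, 175.1, 132.7]
tcp_rot: [180.0, 0.0, 171.0]
ft_force: [-0.3, -0.8, 0.4]
finger_gap: 51.2
grip_force: 0.0
```

```bash
python3 look.py w5; python3 plan.py 0.6 440.5,173,20,170.5
python3 - <<'E'
from meas import *
s,im,c=shot('top','t5')
for b in blobs(pale(im),c,25,20,3000):
    if 150<b[6][0]<470 and 150<b[6][1]<300: print(np.array(b[:6]).round(1),b[6].round())
E
```

```text
18.625 [438.3 175.1 132.7] 170.99002152375186
blob [504.9  58.4  42.5  22.3 -42.4 478.6] [214.4 285.8]
blob [ 507.8  354.5   36.5   36.    79.1 1020.9] [513.2 243.3]
blob [438.   64.9  47.6  28.  -18.7 924.2] [197.7 220.9]
blob [ 438.   173.9   82.9   24.9  -10.  1890.9] [319.4 201.3]
blob [ 435.3  258.9   60.8   25.1  -10.  1410.2] [421.7 185.4]
blob [421.3 369.4  45.7  33.5  10.7 947.5] [531.9 153.4]
rack [  527.6  -237.    319.4   187.5   -87.2 39711.3] [ 63.5 298.2]
-> 440.5,173,20,170.5
[[-0.02, -0.01, 0.94, 0, 0, 0.02, 0.6], [-0.02, -0.01, 0.94, 0, 0, 0.02, 0.6], [-0.02, -0.01, 0.94, 0, 0, 0.02, 0.6], [-0.02, -0.01, 0.94, 0, 0, 0.02, 0.6]]
[426.3 373.5  38.4  21.9  10.2 689.7] [205. 255.]
[444.5  56.9  35.4  18.9 -15.4 276.3] [308. 246.]
[ 472.3  255.4  127.8   31.5  -75.4 3467.2] [243. 239.]
[522.4 364.8  35.9  26.6 -41.5 611.8] [208. 225.]
[ 534.7   49.    56.5   22.6  -13.8 1070.7] [309. 218.]
[ 581.6 -346.    77.4   22.5  -86.7 1466.3] [433. 200.]
[ 644.4  185.2  113.2   60.8  -86.5 3051.3] [265. 185.]
```

Emit:
{"api": "apply_moves", "payload": {"deltas": [[-0.02,-0.02,0.94,0,0,0.02,0.6],[-0.02,-0.01,0.94,0,0,0.02,0.6],[-0.02,-0.01,0.94,0,0,0.02,0.6],[0,-0.01,0.94,0,0,0.02,0.6],[0,0,0,0,0,0,0.3],[0,0,0,0,0,0,0],[0,0,0,0,0,0,0],[0,0,0,0,0,0,0]]}}

```text
time: 19.73
tool_pos: [441.2, 172.1, 20.7]
tcp_rot: [180.0, 0.1, 170.4]
ft_force: [-0.4, 0.1, -0.8]
finger_gap: 24.1
grip_force: 45.2
```

Emit:
{"api": "apply_moves", "payload": {"deltas": [[0,0,0,0,0,0,0],[0,0,-0.8,0,0,0,0],[0,0,-1,0,0,0,0],[0,0,-1,0,0,0,0],[0,0,-1,0,0,0,0],[0,0,-1,0,0,0,0]]}}

```text
time: 20.48
tool_pos: [440.2, 171.9, 164.8]
tcp_rot: [180.0, 0.0, 170.5]
ft_force: [-0.2, -0.6, -1.4]
finger_gap: 24.1
grip_force: 45.2
```

```bash
python3 look.py w6;python3 plan.py 0 494,-349,165,93.2 494,-349,26,93.2
```

```text
20.475 [440.2 171.9 164.8] 170.46381372050305
blob [ 575.3 -342.1   99.1   38.   -85.2 2646.1] [ 42.3 317.9]
blob [513.9  57.7  48.3  28.2 -18.3 785. ] [228.4 274.9]
blob [ 509.   355.9   37.3   36.4   51.3 1049.9] [502.2 227. ]
blob [438.3  62.9  45.6  23.9 -17.6 909.5] [209.8 210. ]
blob [ 436.1  258.8   61.    25.2  -10.4 1413.7] [414.6 173.9]
blob [421.7 371.2  44.6  30.7  12.  945.2] [516.3 145. ]
rack [  526.9  -244.1   328.2   182.1   -86.9 43830.6] [ 64.6 287.7]
-> 494,-349,165,93.2
[[-0.25, -0.94, 0.01, 0, 0, 0.94, 0.0], [-0.32, -0.92, 0.01, 0, 0, 0.94, 0.0], [-0.39, -0.89, 0.01, 0, 0, 0.94, 0.0], [-0.46, -0.86, 0.01, 0, 0, 0.94, 0.0], [-0.52, -0.82, 0.01, 0, 0, 0.94, 0.0], [-0.58, -0.78, 0.01, 0, 0, 0.94, 0.0], [-0.64, -0.73, 0.01, 0, 0, 0.94, 0.0], [-0.69, -0.68, 0.01, 0, 0, 0.94, 0.0]]
[[-0.74, -0.63, 0.01, 0, 0, 0.94, 0.0], [-0.78, -0.57, 0.01, 0, 0, 0.94, 0.0], [-0.82, -0.51, 0.01, 0, 0, 0.94, 0.0], [-0.86, -0.45, 0.01, 0, 0, 0.94, 0.0], [-0.89, -0.38, 0.01, 0, 0, 0.94, 0.0], [-0.92, -0.32, 0.01, 0, 0, 0.94, 0.0], [-0.94, -0.25, 0.01, 0, 0, 0.94, 0.0], [-0.95, -0.18, 0.01, 0, 0, 0.94, 0.0]]
[[-0.97, -0.1, 0.01, 0, 0, 0.94, 0.0], [-0.97, -0.03, 0.01, 0, 0, 0.94, 0.0]]
-> 494,-349,26,93.2
[[0.0, 0.0, 0.93, 0, 0, 0.0, 0.0], [0.0, 0.0, 0.93, 0, 0, 0.0, 0.0], [0.0, 0.0, 0.93, 0, 0, 0.0, 0.0], [0.0, 0.0, 0.93, 0, 0, 0.0, 0.0], [0.0, 0.0, 0.93, 0, 0, 0.0, 0.0]]
```

Emit:
{"api": "apply_moves", "payload": {"deltas": [[-0.25,-0.94,0,0,0,0.94,0],[-0.32,-0.92,0,0,0,0.94,0],[-0.39,-0.89,0,0,0,0.94,0],[-0.46,-0.86,0,0,0,0.94,0],[-0.52,-0.82,0,0,0,0.94,0],[-0.58,-0.78,0,0,0,0.94,0],[-0.64,-0.73,0,0,0,0.94,0],[-0.69,-0.68,0,0,0,0.94,0]]}}

```text
time: 21.52
tool_pos: [462.9, -61.1, 163.4]
tcp_rot: [180.0, -0.0, 135.8]
ft_force: [0.1, -0.3, -0.8]
finger_gap: 24.2
grip_force: 45.3
```

Emit:
{"api": "apply_moves", "payload": {"deltas": [[-0.74,-0.63,0,0,0,0.94,0],[-0.78,-0.57,0,0,0,0.94,0],[-0.82,-0.51,0,0,0,0.94,0],[-0.86,-0.45,0,0,0,0.94,0],[-0.89,-0.38,0,0,0,0.94,0],[-0.92,-0.32,0,0,0,0.94,0],[-0.94,-0.25,0,0,0,0.94,0],[-0.95,-0.18,0,0,0,0.94,0]]}}

```text
time: 22.52
tool_pos: [484.9, -292.7, 163.2]
tcp_rot: [-180.0, -0.0, 101.4]
ft_force: [-0.3, 0.5, -0.8]
finger_gap: 24.0
grip_force: 45.3
```

Emit:
{"api": "apply_moves", "payload": {"deltas": [[-0.97,-0.1,0,0,0,0.94,0],[-0.97,-0.03,0,0,0,0.94,0],[0,0,1,0,0,0,0],[0,0,1,0,0,0,0],[0,0,1,0,0,0,0],[0,0,0.7,0,0,0,0],[0,0,0,0,0,0,0]]}}

```text
time: 23.4
tool_pos: [489.3, -348.8, 50.4]
tcp_rot: [-179.8, -0.2, 92.9]
ft_force: [-0.6, 0.2, -0.5]
finger_gap: 23.8
grip_force: 45.3
```

```bash
python3 -c "
from bench import sense
s=sense();print(s['tool_pos'],s['ft_force'],s['finger_gap'])"; python3 plan.py 0 494,-350,26,93.2;python3 plan.py 0.6 494,-350,165,93.2 531.5,51,120,165.5
```

```text
[ 489.27110939 -348.78883817   50.39752763] [-0.60320216  0.1831298  -0.4606083 ] 23.805596816715113
-> 494,-350,26,93.2
[[-0.05, 0.16, 0.81, 0, 0, 0.0, 0.0]]
-> 494,-350,165,93.2
[[-0.01, 0.04, -0.96, 0, 0, 0.0, 0.6], [-0.01, 0.04, -0.96, 0, 0, 0.0, 0.6], [-0.01, 0.04, -0.96, 0, 0, 0.0, 0.6], [-0.01, 0.04, -0.96, 0, 0, 0.0, 0.6]]
-> 531.5,51,120,165.5
[[0.83, 0.12, 0.09, 0, 0, -0.99, 0.6], [0.82, 0.19, 0.09, 0, 0, -0.99, 0.6], [0.8, 0.25, 0.09, 0, 0, -0.99, 0.6], [0.78, 0.31, 0.09, 0, 0, -0.99, 0.6], [0.75, 0.37, 0.09, 0, 0, -0.99, 0.6], [0.72, 0.43, 0.09, 0, 0, -0.99, 0.6], [0.68, 0.49, 0.09, 0, 0, -0.99, 0.6], [0.64, 0.54, 0.09, 0, 0, -0.99, 0.6]]
[[0.6, 0.59, 0.09, 0, 0, -0.99, 0.6], [0.55, 0.63, 0.09, 0, 0, -0.99, 0.6], [0.5, 0.68, 0.09, 0, 0, -0.99, 0.6], [0.44, 0.71, 0.09, 0, 0, -0.99, 0.6], [0.38, 0.75, 0.09, 0, 0, -0.99, 0.6], [0.32, 0.77, 0.09, 0, 0, -0.99, 0.6], [0.26, 0.8, 0.09, 0, 0, -0.99, 0.6], [0.2, 0.82, 0.09, 0, 0, -0.99, 0.6]]
```

Emit:
{"api": "apply_moves", "payload": {"deltas": [[-0.02,0.14,0.5,0,0,0,0],[0,0,0.3,0,0,0,0],[0,0,0,0,0,0,0.5],[0,0,0,0,0,0,0.5],[0,0,0,0,0,0,0.5],[0,0,-0.9,0,0,0,0.5],[0,0,-1,0,0,0,0.6],[0,0,-1,0,0,0,0.6]]}}

```text
time: 24.4
tool_pos: [494.9, -350.5, 117.1]
tcp_rot: [180.0, 0.0, 92.9]
ft_force: [0.3, -0.1, 0.3]
finger_gap: 50.7
grip_force: 0.0
```

Emit:
{"api": "apply_moves", "payload": {"deltas": [[0,0,-1,0,0,0,0.6],[0,0,-0.7,0,0,0,0.6],[0.83,0.12,0.09,0,0,-0.99,0.6],[0.82,0.19,0.09,0,0,-0.99,0.6],[0.8,0.25,0.09,0,0,-0.99,0.6],[0.78,0.31,0.09,0,0,-0.99,0.6],[0.75,0.37,0.09,0,0,-0.99,0.6],[0.72,0.43,0.09,0,0,-0.99,0.6]]}}

```text
time: 25.4
tool_pos: [508.7, -199.2, 150.4]
tcp_rot: [-180.0, -0.0, 120.3]
ft_force: [-0.7, 0.2, -0.0]
finger_gap: 51.0
grip_force: 0.0
```

Emit:
{"api": "apply_moves", "payload": {"deltas": [[0.68,0.49,0.09,0,0,-0.99,0.6],[0.64,0.54,0.09,0,0,-0.99,0.6],[0.6,0.59,0.09,0,0,-0.99,0.6],[0.55,0.63,0.09,0,0,-0.99,0.6],[0.5,0.68,0.09,0,0,-0.99,0.6],[0.44,0.71,0.09,0,0,-0.99,0.6],[0.38,0.75,0.09,0,0,-0.99,0.6],[0.32,0.77,0.09,0,0,-0.99,0.6]]}}

```text
time: 26.4
tool_pos: [527.9, 1.1, 128.9]
tcp_rot: [-180.0, -0.0, 156.6]
ft_force: [-0.0, 0.2, -0.9]
finger_gap: 51.2
grip_force: 0.0
```

Emit:
{"api": "apply_moves", "payload": {"deltas": [[0.26,0.8,0.09,0,0,-0.99,0.6],[0.2,0.82,0.09,0,0,-0.99,0.6],[0,0,0,0,0,0,0.6]]}}

```text
time: 26.78
tool_pos: [532.5, 51.9, 123.2]
tcp_rot: [180.0, -0.0, 165.6]
ft_force: [-0.2, 0.0, -0.1]
finger_gap: 51.4
grip_force: 0.0
```

```bash
cat > topl.py <<'E'
from meas import *
s,im,c=shot('top','tl')
print('TOP')
for b in blobs(pale(im),c,25,20,3000):
    if 150<b[6][0]<470 and 150<b[6][1]<300: print(np.array(b[:6]).round(1),b[6].round())
E
python3 look.py w7; python3 topl.py; python3 plan.py 0.6 532,51.5,20,165.5
```

```text
26.775 [532.5  51.9 123.2] 165.64425752132297
blob [ 577.1 -342.    98.    32.4  -85.9 2393.3] [ 49.3 304.1]
blob [ 495.3 -349.    95.6   25.7  -86.8 2063.2] [ 19.3 251.3]
blob [ 530.1   51.4   64.2   25.1  -14.4 1448.8] [320.4 203.6]
blob [514.1 346.1  35.8  34.5  -5.2 991.1] [602.2 121.3]
blob [441.7  61.2  39.7  25.1 -17.3 927. ] [302.9  90.6]
blob [423.8 373.4  39.6  25.7  10.6 912.8] [605.8  32.8]
blob [ 437.2  257.8   59.6   25.3  -10.4 1397.5] [530.8  47.4]
rack [  527.9  -245.2   317.9   178.3   -87.2 31848. ] [ 95.9 245.2]
TOP
[426.3 373.5  38.4  21.9  10.2 689.7] [205. 255.]
[442.1  51.3  34.1   9.4  -1.3 222.6] [308. 247.]
[ 439.   257.3   57.8   23.   -10.4 1098.2] [242. 250.]
[ 497.6 -352.4   77.2   22.5  -87.4 1461.5] [437. 226.]
[5.189e+02 3.609e+02 3.500e+01 3.470e+01 5.000e-01 9.837e+02] [209. 225.]
[ 581.6 -346.    77.4   22.5  -86.7 1466.3] [433. 200.]
[ 613.2   66.5  123.9   29.    88.5 3386.7] [302. 193.]
[ 639.   208.4   88.4   39.3   66.5 2164.7] [259. 186.]
-> 532,51.5,20,165.5
[[0.01, 0.01, 0.86, 0, 0, 0.0, 0.6], [0.01, 0.01, 0.86, 0, 0, 0.0, 0.6], [0.01, 0.01, 0.86, 0, 0, 0.0, 0.6], [0.01, 0.01, 0.86, 0, 0, 0.0, 0.6]]
```

Emit:
{"api": "apply_moves", "payload": {"deltas": [[0.01,0,0.86,0,0,0,0.6],[0.01,0,0.86,0,0,0,0.6],[0,0,0.86,0,0,0,0.6],[0,0,0.86,0,0,0,0.6],[0,0,0,0,0,0,0.3],[0,0,0,0,0,0,0],[0,0,0,0,0,0,0],[0,0,0,0,0,0,0]]}}

```text
time: 27.88
tool_pos: [533.0, 50.7, 21.4]
tcp_rot: [180.0, 0.1, 165.5]
ft_force: [0.6, 0.5, -1.1]
finger_gap: 24.4
grip_force: 45.4
```

Emit:
{"api": "apply_moves", "payload": {"deltas": [[0,0,0,0,0,0,0],[0,0,-0.8,0,0,0,0],[0,0,-1,0,0,0,0],[0,0,-1,0,0,0,0],[0,0,-1,0,0,0,0],[0,0,-0.8,0,0,0,0]]}}

```text
time: 28.62
tool_pos: [532.5, 50.8, 159.9]
tcp_rot: [180.0, 0.1, 165.5]
ft_force: [-0.7, -1.0, -0.2]
finger_gap: 23.9
grip_force: 45.4
```

```bash
python3 plan.py 0 573,-257,158,93.2
```

```text
-> 573,-257,158,93.2
[[-0.24, -0.6, 0.0, 0, 0, 0.99, 0.0], [-0.29, -0.58, 0.0, 0, 0, 0.99, 0.0], [-0.33, -0.55, 0.0, 0, 0, 0.99, 0.0], [-0.38, -0.53, 0.0, 0, 0, 0.99, 0.0], [-0.42, -0.5, 0.0, 0, 0, 0.99, 0.0], [-0.45, -0.46, 0.0, 0, 0, 0.99, 0.0], [-0.49, -0.42, 0.0, 0, 0, 0.99, 0.0], [-0.52, -0.38, 0.0, 0, 0, 0.99, 0.0]]
[[-0.55, -0.34, 0.0, 0, 0, 0.99, 0.0], [-0.57, -0.3, 0.0, 0, 0, 0.99, 0.0], [-0.6, -0.25, 0.0, 0, 0, 0.99, 0.0], [-0.61, -0.2, 0.0, 0, 0, 0.99, 0.0], [-0.63, -0.15, 0.0, 0, 0, 0.99, 0.0], [-0.64, -0.1, 0.0, 0, 0, 0.99, 0.0], [-0.64, -0.05, 0.0, 0, 0, 0.99, 0.0], [-0.65, 0.0, 0.0, 0, 0, 0.99, 0.0]]
```

Emit:
{"api": "apply_moves", "payload": {"deltas": [[-0.24,-0.6,0,0,0,0.99,0],[-0.29,-0.58,0,0,0,0.99,0],[-0.33,-0.55,0,0,0,0.99,0],[-0.38,-0.53,0,0,0,0.99,0],[-0.42,-0.5,0,0,0,0.99,0],[-0.45,-0.46,0,0,0,0.99,0],[-0.49,-0.42,0,0,0,0.99,0],[-0.52,-0.38,0,0,0,0.99,0]]}}

```text
time: 29.62
tool_pos: [552.3, -103.7, 158.4]
tcp_rot: [180.0, 0.0, 129.1]
ft_force: [0.1, 0.4, -0.9]
finger_gap: 24.1
grip_force: 45.5
```

Emit:
{"api": "apply_moves", "payload": {"deltas": [[-0.55,-0.34,0,0,0,0.99,0],[-0.57,-0.3,0,0,0,0.99,0],[-0.6,-0.25,0,0,0,0.99,0],[-0.61,-0.2,0,0,0,0.99,0],[-0.63,-0.15,0,0,0,0.99,0],[-0.64,-0.1,0,0,0,0.99,0],[-0.64,-0.05,0,0,0,0.99,0],[-0.65,0,0,0,0,0.99,0]]}}

```text
time: 30.62
tool_pos: [572.4, -257.5, 158.3]
tcp_rot: [-180.0, -0.0, 92.8]
ft_force: [1.1, -0.3, -0.6]
finger_gap: 23.6
grip_force: 45.5
```

Emit:
{"api": "apply_moves", "payload": {"deltas": [[0,0,1,0,0,0,0],[0,0,1,0,0,0,0],[0,0,1,0,0,0,0],[0,0,0.5,0,0,0,0],[0,0,0,0,0,0,0]]}}

```text
time: 31.25
tool_pos: [571.6, -256.5, 52.1]
tcp_rot: [-179.9, -0.1, 92.9]
ft_force: [-0.2, 0.4, -0.4]
finger_gap: 23.9
grip_force: 45.5
```

```bash
python3 -c "
from bench import sense
s=sense();print(s['tool_pos'],s['tcp_rot'],s['finger_gap'])"; python3 plan.py 0 573,-257,26.5,93.2;python3 plan.py 0.6 573,-257,145,93.2 438,258.3,125,169.5
```

```text
[ 571.57385732 -256.46227679   52.14489646] [-1.79877648e+02 -7.39005538e-02  9.29044440e+01] 23.8908895916304
-> 573,-257,26.5,93.2
[[-0.02, 0.05, 0.85, 0, 0, 0.0, 0.0]]
-> 573,-257,145,93.2
[[-0.01, 0.01, -0.77, 0, 0, 0.0, 0.6], [-0.01, 0.01, -0.77, 0, 0, 0.0, 0.6], [-0.01, 0.01, -0.77, 0, 0, 0.0, 0.6], [-0.01, 0.01, -0.77, 0, 0, 0.0, 0.6]]
-> 438,258.3,125,169.5
[[0.97, -0.2, 0.04, 0, 0, -0.93, 0.6], [0.98, -0.13, 0.04, 0, 0, -0.93, 0.6], [0.98, -0.06, 0.04, 0, 0, -0.93, 0.6], [0.99, 0.02, 0.04, 0, 0, -0.93, 0.6], [0.98, 0.09, 0.04, 0, 0, -0.93, 0.6], [0.97, 0.16, 0.04, 0, 0, -0.93, 0.6], [0.96, 0.23, 0.04, 0, 0, -0.93, 0.6], [0.94, 0.31, 0.04, 0, 0, -0.93, 0.6]]
[[0.91, 0.37, 0.04, 0, 0, -0.93, 0.6], [0.88, 0.44, 0.04, 0, 0, -0.93, 0.6], [0.85, 0.5, 0.04, 0, 0, -0.93, 0.6], [0.81, 0.57, 0.04, 0, 0, -0.93, 0.6], [0.76, 0.62, 0.04, 0, 0, -0.93, 0.6], [0.72, 0.68, 0.04, 0, 0, -0.93, 0.6], [0.66, 0.73, 0.04, 0, 0, -0.93, 0.6], [0.61, 0.78, 0.04, 0, 0, -0.93, 0.6]]
[[0.55, 0.82, 0.04, 0, 0, -0.93, 0.6], [0.48, 0.86, 0.04, 0, 0, -0.93, 0.6]]
```

Emit:
{"api": "apply_moves", "payload": {"deltas": [[-0.02,0.04,0.5,0,0,0,0],[0,0,0.33,0,0,0,0],[0,0,0,0,0,0,0.5],[0,0,0,0,0,0,0.5],[0,0,0,0,0,0,0.5],[0,0,-0.8,0,0,0,0.5],[0,0,-1,0,0,0,0.6],[0,0,-1,0,0,0,0.6]]}}

```text
time: 32.25
tool_pos: [573.7, -257.6, 113.7]
tcp_rot: [180.0, 0.0, 92.9]
ft_force: [0.4, 0.1, 1.0]
finger_gap: 51.3
grip_force: 0.0
```

Emit:
{"api": "apply_moves", "payload": {"deltas": [[0,0,-1,0,0,0,0.6],[0.97,-0.2,0.04,0,0,-0.93,0.6],[0.98,-0.13,0.04,0,0,-0.93,0.6],[0.98,-0.06,0.04,0,0,-0.93,0.6],[0.99,0.02,0.04,0,0,-0.93,0.6],[0.98,0.09,0.04,0,0,-0.93,0.6],[0.97,0.16,0.04,0,0,-0.93,0.6],[0.96,0.23,0.04,0,0,-0.93,0.6]]}}

```text
time: 33.25
tool_pos: [520.9, -56.4, 134.6]
tcp_rot: [180.0, 0.0, 122.9]
ft_force: [-0.9, -0.8, 0.1]
finger_gap: 51.1
grip_force: 0.0
```

Emit:
{"api": "apply_moves", "payload": {"deltas": [[0.94,0.31,0.04,0,0,-0.93,0.6],[0.91,0.37,0.04,0,0,-0.93,0.6],[0.88,0.44,0.04,0,0,-0.93,0.6],[0.85,0.5,0.04,0,0,-0.93,0.6],[0.81,0.57,0.04,0,0,-0.93,0.6],[0.76,0.62,0.04,0,0,-0.93,0.6],[0.72,0.68,0.04,0,0,-0.93,0.6],[0.66,0.73,0.04,0,0,-0.93,0.6]]}}

```text
time: 34.25
tool_pos: [460.5, 172.6, 125.0]
tcp_rot: [180.0, 0.1, 157.0]
ft_force: [-0.0, -0.1, 0.5]
finger_gap: 51.6
grip_force: 0.0
```

Emit:
{"api": "apply_moves", "payload": {"deltas": [[0.61,0.78,0.04,0,0,-0.93,0.6],[0.55,0.82,0.04,0,0,-0.93,0.6],[0.48,0.86,0.04,0,0,-0.93,0.6],[0,0,0,0,0,0,0.6]]}}

```text
time: 34.75
tool_pos: [437.4, 259.1, 121.3]
tcp_rot: [180.0, 0.0, 169.8]
ft_force: [0.1, 0.8, -0.1]
finger_gap: 51.4
grip_force: 0.0
```

```bash
python3 look.py w8; python3 topl.py; python3 plan.py 0.6 438,258.3,20,169.5
```

```text
34.75 [437.4 259.1 121.3] 169.79390742168115
blob [ 696.4  371.6   54.6   25.2   25.7 1021.3] [450.  386.7]
blob [ 506.6  360.5   37.4   36.5  -35.3 1031.2] [448.  259.8]
blob [ 435.1   66.6   57.9   32.5  -34.8 1013.3] [123.  239.9]
blob [ 434.8  259.7   63.7   25.2  -10.  1431.6] [322.3 203.7]
blob [421.1 372.9  44.9  26.9  11.4 946.2] [459.2 164.7]
rack [  525.1  -232.9   327.4   183.7   -86.9 36406.9] [ 39.4 314.3]
TOP
[444.1  58.9  37.9  22.3 -17.2 682. ] [306. 247.]
[ 468.8  379.6  127.6   32.9  -65.9 3545.3] [203. 241.]
[ 497.5 -352.5   77.2   22.8  -87.4 1471.3] [437. 226.]
[ 576.3 -260.1   57.7   22.8  -86.3 1092.3] [406. 202.]
[ 581.6 -346.    77.4   22.5  -86.7 1466.3] [433. 200.]
[ 644.4  184.   115.6   60.8  -86.5 3108.4] [265. 185.]
-> 438,258.3,20,169.5
[[0.0, 0.01, 0.84, 0, 0, 0.0, 0.6], [0.0, 0.01, 0.84, 0, 0, 0.0, 0.6], [0.0, 0.01, 0.84, 0, 0, 0.0, 0.6], [0.0, 0.01, 0.84, 0, 0, 0.0, 0.6]]
```

Emit:
{"api": "apply_moves", "payload": {"deltas": [[0,0,0.84,0,0,0,0.6],[0,0,0.84,0,0,0,0.6],[0,0,0.84,0,0,0,0.6],[0,0,0.84,0,0,0,0.6],[0,0,0,0,0,0,0.3],[0,0,0,0,0,0,0],[0,0,0,0,0,0,0],[0,0,0,0,0,0,0]]}}

```text
time: 35.85
tool_pos: [438.6, 257.8, 21.0]
tcp_rot: [179.9, 0.1, 169.6]
ft_force: [-0.6, -0.7, -0.9]
finger_gap: 23.9
grip_force: 45.1
```

Emit:
{"api": "apply_moves", "payload": {"deltas": [[0,0,0,0,0,0,0],[0,0,-0.8,0,0,0,0],[0,0,-1,0,0,0,0],[0,0,-1,0,0,0,0],[0,0,-1,0,0,0,0],[0,0,-0.8,0,0,0,0]]}}

```text
time: 36.6
tool_pos: [438.0, 257.7, 159.6]
tcp_rot: [180.0, 0.1, 169.6]
ft_force: [-0.3, 0.7, -1.3]
finger_gap: 24.0
grip_force: 45.1
```

```bash
python3 plan.py 0 489.5,-261.5,158,93.2
```

```text
-> 489.5,-261.5,158,93.2
[[-0.27, -0.93, 0.0, 0, 0, 0.93, 0.0], [-0.33, -0.91, 0.0, 0, 0, 0.93, 0.0], [-0.4, -0.88, 0.0, 0, 0, 0.93, 0.0], [-0.46, -0.85, 0.0, 0, 0, 0.93, 0.0], [-0.53, -0.81, 0.0, 0, 0, 0.93, 0.0], [-0.58, -0.77, 0.0, 0, 0, 0.93, 0.0], [-0.64, -0.72, 0.0, 0, 0, 0.93, 0.0], [-0.69, -0.67, 0.0, 0, 0, 0.93, 0.0]]
[[-0.74, -0.62, 0.0, 0, 0, 0.93, 0.0], [-0.78, -0.56, 0.0, 0, 0, 0.93, 0.0], [-0.82, -0.51, 0.0, 0, 0, 0.93, 0.0], [-0.86, -0.44, 0.0, 0, 0, 0.93, 0.0], [-0.89, -0.38, 0.0, 0, 0, 0.93, 0.0], [-0.91, -0.31, 0.0, 0, 0, 0.93, 0.0], [-0.94, -0.24, 0.0, 0, 0, 0.93, 0.0], [-0.95, -0.17, 0.0, 0, 0, 0.93, 0.0]]
[[-0.96, -0.1, 0.0, 0, 0, 0.93, 0.0], [-0.97, -0.03, 0.0, 0, 0, 0.93, 0.0]]
```

Emit:
{"api": "apply_moves", "payload": {"deltas": [[-0.27,-0.93,0,0,0,0.93,0],[-0.33,-0.91,0,0,0,0.93,0],[-0.4,-0.88,0,0,0,0.93,0],[-0.46,-0.85,0,0,0,0.93,0],[-0.53,-0.81,0,0,0,0.93,0],[-0.58,-0.77,0,0,0,0.93,0],[-0.64,-0.72,0,0,0,0.93,0],[-0.69,-0.67,0,0,0,0.93,0]]}}

```text
time: 37.6
tool_pos: [460.2, 26.0, 158.2]
tcp_rot: [180.0, 0.0, 135.4]
ft_force: [-0.1, -0.5, -1.4]
finger_gap: 23.8
grip_force: 45.2
```

Emit:
{"api": "apply_moves", "payload": {"deltas": [[-0.74,-0.62,0,0,0,0.93,0],[-0.78,-0.56,0,0,0,0.93,0],[-0.82,-0.51,0,0,0,0.93,0],[-0.86,-0.44,0,0,0,0.93,0],[-0.89,-0.38,0,0,0,0.93,0],[-0.91,-0.31,0,0,0,0.93,0],[-0.94,-0.24,0,0,0,0.93,0],[-0.95,-0.17,0,0,0,0.93,0]]}}

```text
time: 38.6
tool_pos: [482.3, -204.7, 158.1]
tcp_rot: [180.0, 0.0, 101.3]
ft_force: [-0.1, 0.4, -1.4]
finger_gap: 24.2
grip_force: 45.2
```

Emit:
{"api": "apply_moves", "payload": {"deltas": [[-0.96,-0.1,0,0,0,0.93,0],[-0.97,-0.03,0,0,0,0.93,0],[0,0,1,0,0,0,0],[0,0,1,0,0,0,0],[0,0,1,0,0,0,0],[0,0,0.5,0,0,0,0],[0,0,0,0,0,0,0]]}}

```text
time: 39.48
tool_pos: [487.1, -261.0, 52.0]
tcp_rot: [-179.9, -0.1, 92.9]
ft_force: [0.1, 0.8, -1.2]
finger_gap: 23.7
grip_force: 45.2
```

```bash
python3 -c "
from bench import sense
s=sense();print(s['tool_pos'],s['tcp_rot'],s['finger_gap'])"; python3 plan.py 0 489.5,-261.5,26.5,93.2;python3 plan.py 0.6 489.5,-261.5,145,93.2 442,61,125,162.5
```

```text
[ 487.08355212 -261.00581763   52.03791531] [-1.79892603e+02 -7.81087931e-02  9.29057047e+01] 23.74373237439593
-> 489.5,-261.5,26.5,93.2
[[-0.02, 0.08, 0.85, 0, 0, 0.0, 0.0]]
-> 489.5,-261.5,145,93.2
[[-0.01, 0.02, -0.77, 0, 0, 0.0, 0.6], [-0.01, 0.02, -0.77, 0, 0, 0.0, 0.6], [-0.01, 0.02, -0.77, 0, 0, 0.0, 0.6], [-0.01, 0.02, -0.77, 0, 0, 0.0, 0.6]]
-> 442,61,125,162.5
[[0.68, -0.06, 0.04, 0, 0, -0.95, 0.6], [0.68, -0.01, 0.04, 0, 0, -0.95, 0.6], [0.68, 0.04, 0.04, 0, 0, -0.95, 0.6], [0.67, 0.09, 0.04, 0, 0, -0.95, 0.6], [0.66, 0.14, 0.04, 0, 0, -0.95, 0.6], [0.65, 0.19, 0.04, 0, 0, -0.95, 0.6], [0.64, 0.24, 0.04, 0, 0, -0.95, 0.6], [0.62, 0.29, 0.04, 0, 0, -0.95, 0.6]]
[[0.59, 0.33, 0.04, 0, 0, -0.95, 0.6], [0.57, 0.38, 0.04, 0, 0, -0.95, 0.6], [0.53, 0.42, 0.04, 0, 0, -0.95, 0.6], [0.5, 0.46, 0.04, 0, 0, -0.95, 0.6], [0.47, 0.49, 0.04, 0, 0, -0.95, 0.6], [0.43, 0.53, 0.04, 0, 0, -0.95, 0.6], [0.39, 0.56, 0.04, 0, 0, -0.95, 0.6], [0.34, 0.59, 0.04, 0, 0, -0.95, 0.6]]
```

Emit:
{"api": "apply_moves", "payload": {"deltas": [[-0.02,0.06,0.5,0,0,0,0],[0,0,0.33,0,0,0,0],[0,0,0,0,0,0,0.5],[0,0,0,0,0,0,0.5],[0,0,0,0,0,0,0.5],[0,0,-0.8,0,0,0,0.5],[0,0,-1,0,0,0,0.6],[0,0,-1,0,0,0,0.6]]}}

```text
time: 40.48
tool_pos: [489.7, -262.1, 113.4]
tcp_rot: [180.0, 0.0, 92.9]
ft_force: [0.2, 0.6, -0.2]
finger_gap: 51.3
grip_force: 0.0
```

Emit:
{"api": "apply_moves", "payload": {"deltas": [[0,0,-1,0,0,0,0.6],[0.68,-0.06,0.04,0,0,-0.95,0.6],[0.68,-0.01,0.04,0,0,-0.95,0.6],[0.68,0.04,0.04,0,0,-0.95,0.6],[0.67,0.09,0.04,0,0,-0.95,0.6],[0.66,0.14,0.04,0,0,-0.95,0.6],[0.65,0.19,0.04,0,0,-0.95,0.6],[0.64,0.24,0.04,0,0,-0.95,0.6]]}}

```text
time: 41.48
tool_pos: [469.3, -120.4, 134.2]
tcp_rot: [180.0, 0.0, 123.5]
ft_force: [0.3, 0.5, 0.8]
finger_gap: 51.1
grip_force: 0.0
```

Emit:
{"api": "apply_moves", "payload": {"deltas": [[0.62,0.29,0.04,0,0,-0.95,0.6],[0.59,0.33,0.04,0,0,-0.95,0.6],[0.57,0.38,0.04,0,0,-0.95,0.6],[0.53,0.42,0.04,0,0,-0.95,0.6],[0.5,0.46,0.04,0,0,-0.95,0.6],[0.47,0.49,0.04,0,0,-0.95,0.6],[0.43,0.53,0.04,0,0,-0.95,0.6],[0.39,0.56,0.04,0,0,-0.95,0.6]]}}

```text
time: 42.48
tool_pos: [445.3, 41.3, 124.6]
tcp_rot: [180.0, 0.1, 158.4]
ft_force: [0.3, -0.5, 0.6]
finger_gap: 51.8
grip_force: 0.0
```

Emit:
{"api": "apply_moves", "payload": {"deltas": [[0.34,0.59,0.04,0,0,-0.95,0.6],[0,0,0,0,0,0,0.6]]}}

```text
time: 42.72
tool_pos: [442.1, 61.8, 123.2]
tcp_rot: [180.0, 0.0, 162.7]
ft_force: [0.8, 0.1, 0.0]
finger_gap: 51.4
grip_force: 0.0
```

```bash
python3 look.py w9; python3 topl.py; python3 plan.py 0.6 442,61,20,162.5
```

```text
42.725 [442.1  61.8 123.2] 162.67917089604208
blob [ 492.7 -347.4   99.9   33.4  -86.1 2471. ] [ 55.3 321.3]
blob [ 487.3 -258.4   77.    33.2  -86.2 1928.2] [ 86.7 313.2]
blob [438.7  61.5  45.3  24.5 -16.5 963.4] [321.6 201.2]
blob [ 508.2  347.    36.4   36.    50.9 1001.6] [599.1 186.8]
blob [421.7 365.7  46.2  40.6  11.5 935.8] [607.4 100.2]
rack [  491.   -243.6   313.4   112.    -86.8 10703.2] [107.8 294. ]
TOP
[426.3 373.5  38.4  21.9  10.2 689.7] [205. 255.]
[ 477.7   83.1  125.9   29.1  -88.5 3110.7] [298. 236.]
[ 492.  -263.5   56.7   22.5  -87.4 1068. ] [409. 229.]
[ 497.6 -352.4   77.2   22.5  -87.4 1461.5] [437. 226.]
[5.190e+02 3.609e+02 3.490e+01 3.470e+01 5.000e-01 9.738e+02] [209. 225.]
[ 576.5 -260.1   57.7   22.5  -86.3 1072.2] [406. 202.]
[ 581.6 -346.    77.4   22.5  -86.7 1466.3] [433. 200.]
[ 644.4  185.2  113.2   60.8  -86.5 3004.8] [265. 185.]
-> 442,61,20,162.5
[[0.0, 0.0, 0.86, 0, 0, 0.0, 0.6], [0.0, 0.0, 0.86, 0, 0, 0.0, 0.6], [0.0, 0.0, 0.86, 0, 0, 0.0, 0.6], [0.0, 0.0, 0.86, 0, 0, 0.0, 0.6]]
```

Emit:
{"api": "apply_moves", "payload": {"deltas": [[0,0,0.86,0,0,0,0.6],[0,0,0.86,0,0,0,0.6],[0,0,0.86,0,0,0,0.6],[0,0,0.86,0,0,0,0.6],[0,0,0,0,0,0,0.3],[0,0,0,0,0,0,0],[0,0,0,0,0,0,0],[0,0,0,0,0,0,0]]}}

```text
time: 43.82
tool_pos: [443.0, 60.9, 20.7]
tcp_rot: [180.0, 0.1, 162.6]
ft_force: [-0.3, 0.4, -1.4]
finger_gap: 24.1
grip_force: 44.3
```

Emit:
{"api": "apply_moves", "payload": {"deltas": [[0,0,0,0,0,0,0],[0,0,-0.8,0,0,0,0],[0,0,-1,0,0,0,0],[0,0,-1,0,0,0,0],[0,0,-1,0,0,0,0],[0,0,-0.8,0,0,0,0]]}}

```text
time: 44.58
tool_pos: [442.5, 61.0, 159.3]
tcp_rot: [180.0, 0.1, 162.6]
ft_force: [0.2, 0.1, -0.7]
finger_gap: 24.0
grip_force: 44.3
```

```bash
python3 plan.py 0 486,-192.5,158,93.2
```

```text
-> 486,-192.5,158,93.2
[[-0.24, -0.48, 0.0, 0, 0, 0.95, 0.0], [-0.28, -0.46, 0.0, 0, 0, 0.95, 0.0], [-0.31, -0.43, 0.0, 0, 0, 0.95, 0.0], [-0.35, -0.41, 0.0, 0, 0, 0.95, 0.0], [-0.38, -0.38, 0.0, 0, 0, 0.95, 0.0], [-0.4, -0.35, 0.0, 0, 0, 0.95, 0.0], [-0.43, -0.32, 0.0, 0, 0, 0.95, 0.0], [-0.45, -0.29, 0.0, 0, 0, 0.95, 0.0]]
[[-0.47, -0.25, 0.0, 0, 0, 0.95, 0.0], [-0.49, -0.22, 0.0, 0, 0, 0.95, 0.0], [-0.51, -0.18, 0.0, 0, 0, 0.95, 0.0], [-0.52, -0.14, 0.0, 0, 0, 0.95, 0.0], [-0.53, -0.1, 0.0, 0, 0, 0.95, 0.0], [-0.53, -0.06, 0.0, 0, 0, 0.95, 0.0], [-0.54, -0.02, 0.0, 0, 0, 0.95, 0.0], [-0.54, 0.02, 0.0, 0, 0, 0.95, 0.0]]
```

Emit:
{"api": "apply_moves", "payload": {"deltas": [[-0.24,-0.48,0,0,0,0.95,0],[-0.28,-0.46,0,0,0,0.95,0],[-0.31,-0.43,0,0,0,0.95,0],[-0.35,-0.41,0,0,0,0.95,0],[-0.38,-0.38,0,0,0,0.95,0],[-0.4,-0.35,0,0,0,0.95,0],[-0.43,-0.32,0,0,0,0.95,0],[-0.45,-0.29,0,0,0,0.95,0]]}}

```text
time: 45.58
tool_pos: [463.8, -66.3, 157.7]
tcp_rot: [-180.0, 0.0, 127.6]
ft_force: [1.0, -0.2, -0.6]
finger_gap: 23.5
grip_force: 44.4
```

Emit:
{"api": "apply_moves", "payload": {"deltas": [[-0.47,-0.25,0,0,0,0.95,0],[-0.49,-0.22,0,0,0,0.95,0],[-0.51,-0.18,0,0,0,0.95,0],[-0.52,-0.14,0,0,0,0.95,0],[-0.53,-0.1,0,0,0,0.95,0],[-0.53,-0.06,0,0,0,0.95,0],[-0.54,-0.02,0,0,0,0.95,0],[-0.54,0.02,0,0,0,0.95,0]]}}

```text
time: 46.58
tool_pos: [485.1, -193.5, 157.7]
tcp_rot: [180.0, -0.0, 92.8]
ft_force: [0.2, 0.7, -0.2]
finger_gap: 24.0
grip_force: 44.4
```

Emit:
{"api": "apply_moves", "payload": {"deltas": [[0,0,1,0,0,0,0],[0,0,1,0,0,0,0],[0,0,1,0,0,0,0],[0,0,0.5,0,0,0,0],[0,0,0,0,0,0,0]]}}

```text
time: 47.2
tool_pos: [484.3, -192.7, 51.8]
tcp_rot: [-179.9, -0.1, 92.9]
ft_force: [0.1, -0.1, -0.0]
finger_gap: 24.2
grip_force: 44.4
```

```bash
python3 -c "
from bench import sense
s=sense();print(s['tool_pos'],s['tcp_rot'],s['finger_gap'])"; python3 plan.py 0 485.5,-192.5,26.5,93.2;python3 plan.py 0.6 485.5,-192.5,145,93.2 424.5,374,125,190.5
```

```text
[ 484.27601485 -192.66331156   51.76256551] [-1.79880780e+02 -6.64204576e-02  9.29043501e+01] 24.231579371053215
-> 485.5,-192.5,26.5,93.2
[[0.0, 0.04, 0.84, 0, 0, 0.0, 0.0]]
-> 485.5,-192.5,145,93.2
[[0.0, 0.01, -0.78, 0, 0, 0.0, 0.6], [0.0, 0.01, -0.78, 0, 0, 0.0, 0.6], [0.0, 0.01, -0.78, 0, 0, 0.0, 0.6], [0.0, 0.01, -0.78, 0, 0, 0.0, 0.6]]
-> 424.5,374,125,190.5
[[0.86, -0.05, 0.03, 0, 0, -0.97, 0.6], [0.86, 0.02, 0.03, 0, 0, -0.97, 0.6], [0.86, 0.08, 0.03, 0, 0, -0.97, 0.6], [0.85, 0.15, 0.03, 0, 0, -0.97, 0.6], [0.84, 0.22, 0.03, 0, 0, -0.97, 0.6], [0.82, 0.28, 0.03, 0, 0, -0.97, 0.6], [0.79, 0.34, 0.03, 0, 0, -0.97, 0.6], [0.76, 0.4, 0.03, 0, 0, -0.97, 0.6]]
[[0.73, 0.46, 0.03, 0, 0, -0.97, 0.6], [0.69, 0.52, 0.03, 0, 0, -0.97, 0.6], [0.65, 0.57, 0.03, 0, 0, -0.97, 0.6], [0.6, 0.62, 0.03, 0, 0, -0.97, 0.6], [0.56, 0.66, 0.03, 0, 0, -0.97, 0.6], [0.5, 0.7, 0.03, 0, 0, -0.97, 0.6], [0.45, 0.74, 0.03, 0, 0, -0.97, 0.6], [0.39, 0.77, 0.03, 0, 0, -0.97, 0.6]]
[[0.33, 0.8, 0.03, 0, 0, -0.97, 0.6], [0.26, 0.82, 0.03, 0, 0, -0.97, 0.6], [0.2, 0.84, 0.03, 0, 0, -0.97, 0.6], [0.13, 0.85, 0.03, 0, 0, -0.97, 0.6], [0.07, 0.86, 0.03, 0, 0, -0.97, 0.6], [0.0, 0.86, 0.03, 0, 0, -0.97, 0.6]]
```

Emit:
{"api": "apply_moves", "payload": {"deltas": [[0,0.03,0.5,0,0,0,0],[0,0,0.33,0,0,0,0],[0,0,0,0,0,0,0.5],[0,0,0,0,0,0,0.5],[0,0,0,0,0,0,0.5],[0,0,-0.8,0,0,0,0.5],[0,0,-1,0,0,0,0.6],[0,0,-1,0,0,0,0.6]]}}

```text
time: 48.2
tool_pos: [486.1, -193.1, 113.0]
tcp_rot: [180.0, 0.0, 92.9]
ft_force: [0.8, -0.0, 1.1]
finger_gap: 51.3
grip_force: 0.0
```

Emit:
{"api": "apply_moves", "payload": {"deltas": [[0,0,-1,0,0,0,0.6],[0.86,-0.05,0.03,0,0,-0.97,0.6],[0.86,0.02,0.03,0,0,-0.97,0.6],[0.86,0.08,0.03,0,0,-0.97,0.6],[0.85,0.15,0.03,0,0,-0.97,0.6],[0.84,0.22,0.03,0,0,-0.97,0.6],[0.82,0.28,0.03,0,0,-0.97,0.6],[0.79,0.34,0.03,0,0,-0.97,0.6]]}}

```text
time: 49.2
tool_pos: [466.5, -12.0, 136.0]
tcp_rot: [180.0, 0.0, 124.2]
ft_force: [-0.4, 0.2, -0.7]
finger_gap: 51.3
grip_force: 0.0
```

Emit:
{"api": "apply_moves", "payload": {"deltas": [[0.76,0.4,0.03,0,0,-0.97,0.6],[0.73,0.46,0.03,0,0,-0.97,0.6],[0.69,0.52,0.03,0,0,-0.97,0.6],[0.65,0.57,0.03,0,0,-0.97,0.6],[0.6,0.62,0.03,0,0,-0.97,0.6],[0.56,0.66,0.03,0,0,-0.97,0.6],[0.5,0.7,0.03,0,0,-0.97,0.6],[0.45,0.74,0.03,0,0,-0.97,0.6]]}}

```text
time: 50.2
tool_pos: [444.1, 194.0, 128.8]
tcp_rot: [180.0, 0.0, 159.7]
ft_force: [-0.2, 0.2, -0.1]
finger_gap: 51.2
grip_force: 0.0
```

Emit:
{"api": "apply_moves", "payload": {"deltas": [[0.39,0.77,0.03,0,0,-0.97,0.6],[0.33,0.8,0.03,0,0,-0.97,0.6],[0.26,0.82,0.03,0,0,-0.97,0.6],[0.2,0.84,0.03,0,0,-0.97,0.6],[0.13,0.85,0.03,0,0,-0.97,0.6],[0.07,0.86,0.03,0,0,-0.97,0.6],[0,0.86,0.03,0,0,-0.97,0.6],[0,0,0,0,0,0,0.6]]}}

```text
time: 51.2
tool_pos: [423.8, 374.5, 122.4]
tcp_rot: [180.0, 0.0, -169.2]
ft_force: [0.3, 0.2, -0.1]
finger_gap: 51.4
grip_force: 0.0
```

```bash
python3 look.py w10; python3 topl.py; python3 plan.py 0.6 425,373.8,20,190.5
```

```text
51.2 [423.8 374.5 122.4] -169.16189319864208
blob [ 506.1  366.6   37.4   35.8   10.2 1020.2] [296.3 292.5]
blob [422.2 375.   41.8  25.3  10.9 943.6] [322.6 205.3]
TOP
[ 488.8 -195.3   37.5   21.9   88.5  700.2] [387. 231.]
[ 492.  -263.1   57.7   22.7  -87.7 1082.7] [408. 229.]
[ 497.5 -352.5   77.2   22.8  -87.4 1471.3] [437. 226.]
[519.8 361.7  35.   34.1 -45.4 978.8] [209. 225.]
[ 576.3 -260.1   57.7   22.8  -86.3 1092.3] [406. 202.]
[ 581.5 -346.    77.4   22.8  -86.7 1476.3] [433. 200.]
[ 644.4  183.9  115.9   60.8  -86.5 3150. ] [265. 185.]
-> 425,373.8,20,190.5
[[-0.01, 0.01, 0.85, 0, 0, 0.0, 0.6], [-0.01, 0.01, 0.85, 0, 0, 0.0, 0.6], [-0.01, 0.01, 0.85, 0, 0, 0.0, 0.6], [-0.01, 0.01, 0.85, 0, 0, 0.0, 0.6]]
```

Emit:
{"api": "apply_moves", "payload": {"deltas": [[-0.01,0,0.85,0,0,0,0.6],[0,0,0.85,0,0,0,0.6],[0,0,0.85,0,0,0,0.6],[0,0,0.85,0,0,0,0.6],[0,0,0,0,0,0,0.3],[0,0,0,0,0,0,0],[0,0,0,0,0,0,0],[0,0,0,0,0,0,0]]}}

```text
time: 52.3
tool_pos: [425.0, 373.5, 21.1]
tcp_rot: [180.0, 0.1, -169.3]
ft_force: [0.5, -0.1, -1.1]
finger_gap: 23.8
grip_force: 45.3
```

Emit:
{"api": "apply_moves", "payload": {"deltas": [[0,0,0,0,0,0,0],[0,0,-0.8,0,0,0,0],[0,0,-1,0,0,0,0],[0,0,-1,0,0,0,0],[0,0,-1,0,0,0,0],[0,0,-0.8,0,0,0,0]]}}

```text
time: 53.05
tool_pos: [424.6, 373.4, 159.6]
tcp_rot: [180.0, 0.1, -169.3]
ft_force: [0.0, 0.1, 0.4]
finger_gap: 24.1
grip_force: 45.3
```

```bash
python3 plan.py 0 569.5,-188,158,93.2
```

```text
-> 569.5,-188,158,93.2
[[-0.06, -0.88, 0.0, 0, 0, 0.97, 0.0], [-0.13, -0.87, 0.0, 0, 0, 0.97, 0.0], [-0.19, -0.86, 0.0, 0, 0, 0.97, 0.0], [-0.26, -0.84, 0.0, 0, 0, 0.97, 0.0], [-0.32, -0.82, 0.0, 0, 0, 0.97, 0.0], [-0.38, -0.79, 0.0, 0, 0, 0.97, 0.0], [-0.44, -0.76, 0.0, 0, 0, 0.97, 0.0], [-0.5, -0.72, 0.0, 0, 0, 0.97, 0.0]]
[[-0.56, -0.68, 0.0, 0, 0, 0.97, 0.0], [-0.61, -0.64, 0.0, 0, 0, 0.97, 0.0], [-0.65, -0.59, 0.0, 0, 0, 0.97, 0.0], [-0.7, -0.53, 0.0, 0, 0, 0.97, 0.0], [-0.74, -0.48, 0.0, 0, 0, 0.97, 0.0], [-0.77, -0.42, 0.0, 0, 0, 0.97, 0.0], [-0.8, -0.36, 0.0, 0, 0, 0.97, 0.0], [-0.83, -0.3, 0.0, 0, 0, 0.97, 0.0]]
[[-0.85, -0.23, 0.0, 0, 0, 0.97, 0.0], [-0.86, -0.17, 0.0, 0, 0, 0.97, 0.0], [-0.87, -0.1, 0.0, 0, 0, 0.97, 0.0], [-0.88, -0.03, 0.0, 0, 0, 0.97, 0.0], [-0.88, 0.04, 0.0, 0, 0, 0.97, 0.0], [-0.87, 0.1, 0.0, 0, 0, 0.97, 0.0]]
```

Emit:
{"api": "apply_moves", "payload": {"deltas": [[-0.06,-0.88,0,0,0,0.97,0],[-0.13,-0.87,0,0,0,0.97,0],[-0.19,-0.86,0,0,0,0.97,0],[-0.26,-0.84,0,0,0,0.97,0],[-0.32,-0.82,0,0,0,0.97,0],[-0.38,-0.79,0,0,0,0.97,0],[-0.44,-0.76,0,0,0,0.97,0],[-0.5,-0.72,0,0,0,0.97,0]]}}

```text
time: 54.05
tool_pos: [477.0, 167.9, 158.2]
tcp_rot: [180.0, 0.0, 155.0]
ft_force: [-0.1, 0.7, -0.8]
finger_gap: 23.7
grip_force: 45.5
```

Emit:
{"api": "apply_moves", "payload": {"deltas": [[-0.56,-0.68,0,0,0,0.97,0],[-0.61,-0.64,0,0,0,0.97,0],[-0.65,-0.59,0,0,0,0.97,0],[-0.7,-0.53,0,0,0,0.97,0],[-0.74,-0.48,0,0,0,0.97,0],[-0.77,-0.42,0,0,0,0.97,0],[-0.8,-0.36,0,0,0,0.97,0],[-0.83,-0.3,0,0,0,0.97,0]]}}

```text
time: 55.05
tool_pos: [529.3, -36.7, 158.1]
tcp_rot: [180.0, 0.0, 119.4]
ft_force: [0.4, 0.8, -0.2]
finger_gap: 24.3
grip_force: 45.5
```

Emit:
{"api": "apply_moves", "payload": {"deltas": [[-0.85,-0.23,0,0,0,0.97,0],[-0.86,-0.17,0,0,0,0.97,0],[-0.87,-0.1,0,0,0,0.97,0],[-0.88,-0.03,0,0,0,0.97,0],[-0.88,0.04,0,0,0,0.97,0],[-0.87,0.1,0,0,0,0.97,0],[0,0,0,0,0,0,0]]}}

```text
time: 55.92
tool_pos: [567.9, -190.7, 158.0]
tcp_rot: [180.0, 0.0, 92.8]
ft_force: [-0.6, 0.3, -0.1]
finger_gap: 23.8
grip_force: 45.5
```

Emit:
{"api": "apply_moves", "payload": {"deltas": [[0,0,1,0,0,0,0],[0,0,1,0,0,0,0],[0,0,1,0,0,0,0],[0,0,0.5,0,0,0,0],[0,0,0,0,0,0,0]]}}

```text
time: 56.55
tool_pos: [567.0, -188.3, 51.9]
tcp_rot: [-179.9, -0.1, 93.0]
ft_force: [-0.1, -0.5, -0.4]
finger_gap: 24.0
grip_force: 45.5
```

```bash
python3 -c "
from bench import sense
s=sense();print(s['tool_pos'],s['tcp_rot'],s['finger_gap'])"; python3 plan.py 0 569.5,-188,26.5,93.2;python3 plan.py 0.8 569.5,-188,145,93.2 519.5,365,110,163.5
```

```text
[ 566.9667207  -188.27103772   51.94026714] [-1.79872171e+02 -7.00601489e-02  9.29525812e+01] 24.01535760736101
-> 569.5,-188,26.5,93.2
[[0.0, 0.08, 0.85, 0, 0, 0.0, 0.0]]
-> 569.5,-188,145,93.2
[[0.0, 0.02, -0.78, 0, 0, 0.0, 0.8], [0.0, 0.02, -0.78, 0, 0, 0.0, 0.8], [0.0, 0.02, -0.78, 0, 0, 0.0, 0.8], [0.0, 0.02, -0.78, 0, 0, 0.0, 0.8]]
-> 519.5,365,110,163.5
[[0.97, -0.04, 0.06, 0, 0, -0.81, 0.8], [0.97, 0.03, 0.06, 0, 0, -0.81, 0.8], [0.97, 0.09, 0.06, 0, 0, -0.81, 0.8], [0.96, 0.15, 0.06, 0, 0, -0.81, 0.8], [0.95, 0.21, 0.06, 0, 0, -0.81, 0.8], [0.93, 0.27, 0.06, 0, 0, -0.81, 0.8], [0.92, 0.33, 0.06, 0, 0, -0.81, 0.8], [0.89, 0.39, 0.06, 0, 0, -0.81, 0.8]]
[[0.86, 0.45, 0.06, 0, 0, -0.81, 0.8], [0.83, 0.5, 0.06, 0, 0, -0.81, 0.8], [0.8, 0.56, 0.06, 0, 0, -0.81, 0.8], [0.76, 0.61, 0.06, 0, 0, -0.81, 0.8], [0.72, 0.66, 0.06, 0, 0, -0.81, 0.8], [0.68, 0.7, 0.06, 0, 0, -0.81, 0.8], [0.63, 0.74, 0.06, 0, 0, -0.81, 0.8], [0.58, 0.78, 0.06, 0, 0, -0.81, 0.8]]
[[0.53, 0.82, 0.06, 0, 0, -0.81, 0.8], [0.47, 0.85, 0.06, 0, 0, -0.81, 0.8], [0.42, 0.88, 0.06, 0, 0, -0.81, 0.8]]
```

```bash
python3 plan.py 0.8 569.5,-188,145,93 490,60,135,93 519.5,365,110,93
```

```text
-> 569.5,-188,145,93
[[0.0, 0.02, -0.78, 0, 0, 0.0, 0.8], [0.0, 0.02, -0.78, 0, 0, 0.0, 0.8], [0.0, 0.02, -0.78, 0, 0, 0.0, 0.8], [0.0, 0.02, -0.78, 0, 0, 0.0, 0.8]]
-> 490,60,135,93
[[0.93, -0.25, 0.04, 0, 0, 0.0, 0.8], [0.93, -0.25, 0.04, 0, 0, 0.0, 0.8], [0.93, -0.25, 0.04, 0, 0, 0.0, 0.8], [0.93, -0.25, 0.04, 0, 0, 0.0, 0.8], [0.93, -0.25, 0.04, 0, 0, 0.0, 0.8], [0.93, -0.25, 0.04, 0, 0, 0.0, 0.8], [0.93, -0.25, 0.04, 0, 0, 0.0, 0.8], [0.93, -0.25, 0.04, 0, 0, 0.0, 0.8]]
[[0.93, -0.25, 0.04, 0, 0, 0.0, 0.8]]
-> 519.5,365,110,93
[[0.92, 0.14, 0.08, 0, 0, 0.0, 0.8], [0.92, 0.14, 0.08, 0, 0, 0.0, 0.8], [0.92, 0.14, 0.08, 0, 0, 0.0, 0.8], [0.92, 0.14, 0.08, 0, 0, 0.0, 0.8], [0.92, 0.14, 0.08, 0, 0, 0.0, 0.8], [0.92, 0.14, 0.08, 0, 0, 0.0, 0.8], [0.92, 0.14, 0.08, 0, 0, 0.0, 0.8], [0.92, 0.14, 0.08, 0, 0, 0.0, 0.8]]
[[0.92, 0.14, 0.08, 0, 0, 0.0, 0.8], [0.92, 0.14, 0.08, 0, 0, 0.0, 0.8], [0.92, 0.14, 0.08, 0, 0, 0.0, 0.8]]
```

Emit:
{"api": "apply_moves", "payload": {"deltas": [[0,0.07,0.5,0,0,0,0],[0,0,0.33,0,0,0,0],[0,0,0,0,0,0,0.5],[0,0,0,0,0,0,0.5],[0,0,0,0,0,0,0.5],[0,0,-0.8,0,0,0,0.5],[0,0,-1,0,0,0,0.6],[0,0,-1,0,0,0,0.6]]}}

```text
time: 57.55
tool_pos: [570.0, -189.1, 113.3]
tcp_rot: [180.0, 0.0, 92.9]
ft_force: [0.1, -0.2, -0.8]
finger_gap: 51.6
grip_force: 0.0
```

Emit:
{"api": "apply_moves", "payload": {"deltas": [[0,0,-1,0,0,0,0.8],[0.93,-0.25,0.04,0,0,0,0.8],[0.93,-0.25,0.04,0,0,0,0.8],[0.93,-0.25,0.04,0,0,0,0.8],[0.93,-0.25,0.04,0,0,0,0.8],[0.93,-0.25,0.04,0,0,0,0.8],[0.93,-0.25,0.04,0,0,0,0.8],[0.93,-0.25,0.04,0,0,0,0.8]]}}

```text
time: 58.55
tool_pos: [507.6, 4.2, 134.3]
tcp_rot: [179.9, 0.0, 92.9]
ft_force: [-0.4, 0.6, 1.1]
finger_gap: 68.1
grip_force: 0.0
```

Emit:
{"api": "apply_moves", "payload": {"deltas": [[0.93,-0.25,0.04,0,0,0,0.8],[0.93,-0.25,0.04,0,0,0,0.8],[0.92,0.14,0.08,0,0,0,0.8],[0.92,0.14,0.08,0,0,0,0.8],[0.92,0.14,0.08,0,0,0,0.8],[0.92,0.14,0.08,0,0,0,0.8],[0.92,0.14,0.08,0,0,0,0.8],[0.92,0.14,0.08,0,0,0,0.8]]}}

```text
time: 59.55
tool_pos: [506.9, 226.0, 117.4]
tcp_rot: [179.9, -0.0, 92.9]
ft_force: [0.2, 0.2, 0.7]
finger_gap: 68.0
grip_force: 0.0
```

Emit:
{"api": "apply_moves", "payload": {"deltas": [[0.92,0.14,0.08,0,0,0,0.8],[0.92,0.14,0.08,0,0,0,0.8],[0.92,0.14,0.08,0,0,0,0.8],[0.92,0.14,0.08,0,0,0,0.8],[0.92,0.14,0.08,0,0,0,0.8],[0,0,0,0,0,0,0.8]]}}

```text
time: 60.3
tool_pos: [520.5, 365.5, 105.1]
tcp_rot: [180.0, -0.0, 93.0]
ft_force: [-0.5, -0.3, 0.2]
finger_gap: 68.5
grip_force: 0.0
```

```bash
python3 look.py w11; python3 topl.py
python3 - <<'E'
from meas import *
s=sense();im=cv2.imread('pics/w11.png')[:,:,::-1];c=cam('wrist',s)
for b in blobs(pale(im,75,75),c,8,300,40000):
    if b[2]<60: print(np.array(b[:6]).round(1),b[6])
E
python3 plan.py 0.8 519.5,365,19,93
```

```text
60.3 [520.5 365.5 105.1] 93.01051869828119
blob [ 661.1  189.8   95.    42.5  -54.7 2889.7] [447.4 372.3]
blob [ 519.   373.9   37.5   36.    76.9 1020.1] [320.5 204.4]
TOP
[307.2 497.   36.2   8.2  32.2 204.3] [165. 295.]
[315.8 484.2  31.9   9.3  32.1 209.5] [169. 292.]
[396.1 346.8  40.8   9.8  30.1 257.7] [214. 265.]
[403.7 333.5  37.6   8.7  30.  224.9] [218. 262.]
[ 488.8 -195.3   37.5   21.9   88.5  700.2] [387. 231.]
[ 491.9 -263.1   57.6   22.7  -87.4 1092.5] [408. 229.]
[ 497.5 -352.5   77.2   22.8  -87.4 1471.3] [437. 226.]
[ 571.1 -191.7   35.2   22.3   88.5  669.1] [384. 204.]
[ 576.3 -260.1   57.7   22.8  -86.3 1092.3] [406. 202.]
[ 581.5 -346.    77.4   22.8  -86.7 1476.3] [433. 200.]
[ 590.6  531.3  126.    38.6  -59.2 4239.5] [156. 205.]
[ 644.4  183.9  115.9   60.8  -86.5 3160.3] [265. 185.]
[ 519.3  366.1   40.6   38.9   76.8 1192.5] [320.49700599 204.41317365]
-> 519.5,365,19,93
[[0.02, -0.01, 0.96, 0, 0, 0.0, 0.8], [0.02, -0.01, 0.96, 0, 0, 0.0, 0.8], [0.02, -0.01, 0.96, 0, 0, 0.0, 0.8]]
```

View pics/w11.png

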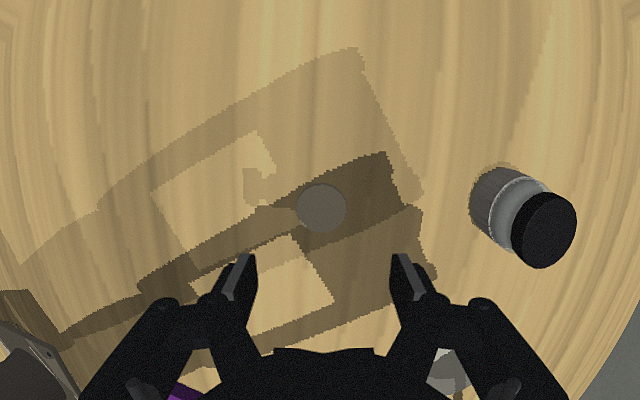

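Emit:
{"api": "apply_moves", "payload": {"deltas": [[0.02,-0.03,1,0,0,0,0.8],[0,0,1,0,0,0,0.7],[0,0,0.8,0,0,0,0.6],[0,0,0.17,0,0,0,0.6],[0,0,0,0,0,0,0.6],[0,0,0,0,0,0,0.6]]}}

```text
time: 61.15
tool_pos: [520.9, 364.8, 17.5]
tcp_rot: [179.9, -0.1, 92.9]
ft_force: [-0.1, -0.7, -0.3]
finger_gap: 51.2
grip_force: 0.0
```

```bash
python3 -c "
from bench import sense
s=sense();print(s['tool_pos'],s['tcp_rot'],s['finger_gap'],s['ft_force'])"
```

```text
[520.85187904 364.78668042  17.54968148] [ 1.79868067e+02 -6.50043294e-02  9.28857637e+01] 51.185390962859714 [-0.05197522 -0.66810406 -0.30554298]
```

Emit:
{"api": "apply_moves", "payload": {"deltas": [[0,0,0.08,0,0,0,0.55],[0,0,0,0,0,0,0.3],[0,0,0,0,0,0,0.3],[0,0,0,0,0,0,0.3],[0,0,0,0,0,0,0.3]]}}

```text
time: 61.78
tool_pos: [520.4, 364.8, 14.4]
tcp_rot: [179.9, -0.0, 92.9]
ft_force: [-0.6, -0.3, 6.2]
finger_gap: 37.8
grip_force: 39.9
```

Emit:
{"api": "apply_moves", "payload": {"deltas": [[0,0,-0.3,0,0,0,0.3],[0,0,-0.8,0,0,0,0.3],[0,0,-1,0,0,0,0.3],[0,0,-1,0,0,0,0.3],[0,0,-1,0,0,0,0.3],[0,0,0,0,0,0,0.3]]}}

```text
time: 62.52
tool_pos: [521.5, 365.5, 140.2]
tcp_rot: [179.7, -0.2, 92.9]
ft_force: [0.5, 0.9, -0.5]
finger_gap: 37.5
grip_force: 40.1
```

```bash
python3 look.py w12; python3 plan.py 0.3 495,80,135,93 524,-131,120,93
```

```text
62.525 [521.5 365.5 140.2] 92.90770647841035
blob [ 644.9  171.5   81.9   26.7  -51.4 1368.3] [420.2 362.6]
-> 495,80,135,93
[[-0.94, -0.13, 0.01, 0, 0, 0.0, 0.3], [-0.94, -0.13, 0.01, 0, 0, 0.0, 0.3], [-0.94, -0.13, 0.01, 0, 0, 0.0, 0.3], [-0.94, -0.13, 0.01, 0, 0, 0.0, 0.3], [-0.94, -0.13, 0.01, 0, 0, 0.0, 0.3], [-0.94, -0.13, 0.01, 0, 0, 0.0, 0.3], [-0.94, -0.13, 0.01, 0, 0, 0.0, 0.3], [-0.94, -0.13, 0.01, 0, 0, 0.0, 0.3]]
[[-0.94, -0.13, 0.01, 0, 0, 0.0, 0.3], [-0.94, -0.13, 0.01, 0, 0, 0.0, 0.3]]
-> 524,-131,120,93
[[-0.88, 0.08, 0.06, 0, 0, 0.0, 0.3], [-0.88, 0.08, 0.06, 0, 0, 0.0, 0.3], [-0.88, 0.08, 0.06, 0, 0, 0.0, 0.3], [-0.88, 0.08, 0.06, 0, 0, 0.0, 0.3], [-0.88, 0.08, 0.06, 0, 0, 0.0, 0.3], [-0.88, 0.08, 0.06, 0, 0, 0.0, 0.3], [-0.88, 0.08, 0.06, 0, 0, 0.0, 0.3], [-0.88, 0.08, 0.06, 0, 0, 0.0, 0.3]]
```

View pics/w12.png

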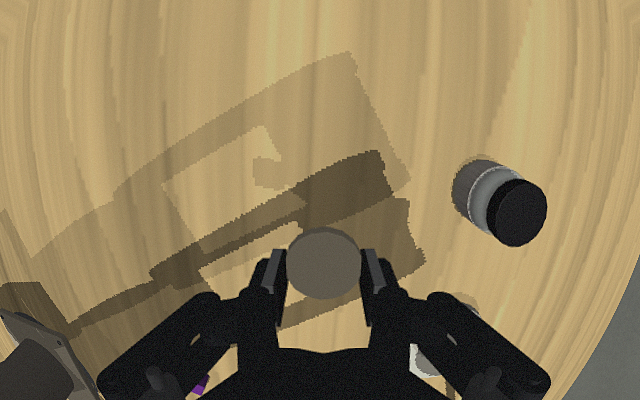

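Emit:
{"api": "apply_moves", "payload": {"deltas": [[-0.94,-0.13,0.01,0,0,0,0.2],[-0.94,-0.13,0.01,0,0,0,0.2],[-0.94,-0.13,0.01,0,0,0,0.2],[-0.94,-0.13,0.01,0,0,0,0.2],[-0.94,-0.13,0.01,0,0,0,0.2],[-0.94,-0.13,0.01,0,0,0,0.2],[-0.94,-0.13,0.01,0,0,0,0.2],[-0.94,-0.13,0.01,0,0,0,0.2]]}}

```text
time: 63.58
tool_pos: [498.6, 136.4, 132.2]
tcp_rot: [-179.8, 0.0, 92.9]
ft_force: [-0.8, -0.7, 0.9]
finger_gap: 37.7
grip_force: 40.1
```

Emit:
{"api": "apply_moves", "payload": {"deltas": [[-0.94,-0.13,0.01,0,0,0,0.2],[-0.94,-0.13,0.01,0,0,0,0.2],[-0.88,0.08,0.06,0,0,0,0.2],[-0.88,0.08,0.06,0,0,0,0.2],[-0.88,0.08,0.06,0,0,0,0.2],[-0.88,0.08,0.06,0,0,0,0.2],[-0.88,0.08,0.06,0,0,0,0.2],[-0.88,0.08,0.06,0,0,0,0.2]]}}

```text
time: 64.58
tool_pos: [516.3, -77.2, 120.8]
tcp_rot: [-179.8, -0.1, 92.9]
ft_force: [0.5, 0.9, -0.3]
finger_gap: 38.0
grip_force: 40.1
```

Emit:
{"api": "apply_moves", "payload": {"deltas": [[-0.88,0.08,0.06,0,0,0,0.2],[-0.88,0.08,0.06,0,0,0,0.2],[0,0,0.8,0,0,0,0.2],[0,0,1,0,0,0,0.2],[0,0,0.5,0,0,0,0.2],[0,0,0,0,0,0,0.2]]}}

```text
time: 65.32
tool_pos: [523.2, -128.5, 48.0]
tcp_rot: [-179.8, -0.1, 92.9]
ft_force: [0.3, 0.2, -0.2]
finger_gap: 37.5
grip_force: 40.2
```

```bash
python3 - <<'E'
from meas import *
s,im,c=shot('wrist','w13');print(s['tool_pos'],s['tcp_rot'])
for z in (s['tool_pos'][2]-14.4+8,):
  for b in blobs(pale(im,60,75),c,z,300,40000): print(np.array(b[:6]).round(1),b[6])
E
python3 plan.py 0.2 524,-131,20.5,93
```

```text
[ 523.16032937 -128.50233076   47.98378166] [-1.79775777e+02 -8.75716234e-02  9.29076348e+01]
[ 843.1 -305.9  128.3   25.8  -21.8 1934.1] [584.1443299  394.79381443]
[ 990.6 -371.8  233.4   59.4  -41.9 6653.8] [629.86206897 383.06034483]
[ 550.2 -127.    27.6    7.   -74.3  120.4] [374.65714286 270.34285714]
[ 496.4 -129.8   27.8    7.2   79.3  123.7] [271.56730769 270.36538462]
[ 523.1 -124.5   42.2   37.7  -87.5 1246.4] [323.15348837 262.9255814 ]
[ 722.9  -82.5   84.    53.3  -59.2 3074. ] [621.23489933 199.72147651]
-> 524,-131,20.5,93
[[-0.07, -0.01, 0.97, 0, 0, 0.0, 0.2]]
```

View pics/w13.png

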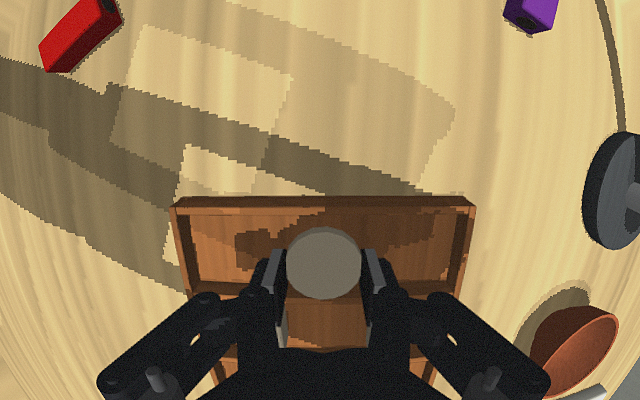

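Run:
```python
from meas import *
c=cam('wrist',sense());im=cv2.imread('pics/w13.png');g=cv2.cvtColor(im,cv2.COLOR_BGR2GRAY)
for u in(235,410): print(g[190:216,u].tolist())
print(onz(c,[(323,197),(323,206)],0)[:,1],onz(c,[(323,203),(323,206),(323,208)],21)[:,1])
print(onz(c,[(323,226),(323,229),(323,299)],41.6),onz(c,[(323,226)],33.6))
```

```text
[193, 199, 170, 169, 173, 160, 107, 43, 47, 49, 48, 53, 54, 59, 58, 56, 57, 89, 128, 135, 132, 132, 133, 126, 109, 106]
[97, 103, 103, 101, 107, 90, 46, 45, 51, 57, 57, 49, 48, 54, 50, 52, 59, 55, 62, 59, 59, 60, 62, 60, 58, 59]
[-102.83210581 -108.54591091] [ -99.68938982 -101.37995982 -102.51321762]
[[ 523.18816531 -104.41025072]
 [ 523.2681414  -105.96390729]
 [ 525.38062317 -147.02887753]] [[ 523.35607543 -107.7301378 ]]
```

Emit:
{"api": "apply_moves", "payload": {"deltas": [[-0.23,0,0,0,0,0,0.2],[0,0,0.5,0,0,0,0.2],[0,0,0.35,0,0,0,0.2],[0,0,0,0,0,0,0.2]]}}

```text
time: 65.88
tool_pos: [523.9, -135.6, 22.8]
tcp_rot: [-179.8, -0.1, 92.9]
ft_force: [0.8, 0.4, -0.3]
finger_gap: 37.4
grip_force: 40.2
```

```bash
python3 -c "
from bench import sense
s=sense();print(s['tool_pos'],s['tcp_rot'],s['finger_gap'],s['ft_force'])"
```

```text
[ 523.8662869  -135.55438761   22.77311792] [-1.79838397e+02 -6.95701727e-02  9.28962037e+01] 37.395617137392044 [ 0.80784566  0.39656961 -0.32469091]
```

Down 2 mm more, release gently, rise, and retreat toward the robot's left for a final look.

Emit:
{"api": "apply_moves", "payload": {"deltas": [[0,0,0.08,0,0,0,0.2],[0,0,0,0,0,0,0.6],[0,0,0,0,0,0,0.6],[0,0,0,0,0,0,0.6],[0,0,-0.5,0,0,0,0.6],[0,0,-1,0,0,0,0.6],[0,0,-1,0,0,0,0.6],[0,0,-1,0,0,0,0.6]]}}

```text
time: 66.88
tool_pos: [525.5, -136.1, 129.4]
tcp_rot: [179.9, 0.0, 92.9]
ft_force: [0.3, -0.8, -0.8]
finger_gap: 51.3
grip_force: 0.0
```

Emit:
{"api": "apply_moves", "payload": {"deltas": [[0,0,-1,0,0,0,0.6],[0,0,-1,0,0,0,0.6],[0,0,-1,0,0,0,0.6],[1,-0.8,0,0,0,0,0.6],[1,-0.8,0,0,0,0,0.6],[1,-0.5,0,0,0,0,0.6],[1,-0.3,0,0,0,0,0.6],[1,0,0,0,0,0,0.6]]}}

```text
time: 67.88
tool_pos: [445.3, 10.9, 218.5]
tcp_rot: [179.9, 0.0, 92.9]
ft_force: [0.2, -0.3, -0.1]
finger_gap: 51.0
grip_force: 0.0
```

Emit:
{"api": "apply_moves", "payload": {"deltas": [[1,0,0,0,0,0,0.6],[1,0,0,0,0,0,0.6],[1,0,0,0,0,0,0.6],[1,0,0,0,0,0,0.6],[1,0,0,0,0,0,0.6],[1,0,0,0,0,0,0.6],[1,0,0,0,0,0,0.6],[0,0,0,0,0,0,0.6]]}}

```text
time: 68.88
tool_pos: [434.9, 221.4, 218.2]
tcp_rot: [179.9, -0.0, 93.0]
ft_force: [0.5, -0.6, 0.4]
finger_gap: 51.4
grip_force: 0.0
```

```bash
python3 topl.py
python3 - <<'E'
from meas import *
im=cv2.imread('pics/tl.png');s=sense();print(s['time'],s['tool_pos'])
_,si,_=shot('side');si=si[:,:,::-1]
cv2.imwrite('pics/fin.png',np.vstack([cv2.resize(im[140:270,180:480],(800,347),interpolation=cv2.INTER_CUBIC),cv2.resize(si[110:330,180:460],(320,250))[:, :].copy() if 0 else np.hstack([cv2.resize(si[110:330,160:480],(364,250)),np.zeros((250,436,3),np.uint8)])]))
E
```

```text
TOP
[ 296.4  386.7  350.4   10.4   19.9 2566.5] [201. 299.]
[ 475.8  358.1  142.    34.7  -69.4 4351. ] [210. 239.]
[ 490.2 -189.8   37.3   22.8  -85.1  700.6] [385. 230.]
[ 492.  -263.6   56.7   22.7  -87.7 1077.8] [409. 229.]
[ 358.3  225.6  352.8   10.7   20.4 2397.9] [253. 277.]
[ 497.5 -352.5   77.2   22.8  -87.4 1471.3] [437. 226.]
[ 364.   210.   355.3   10.2   20.5 2549.3] [258. 275.]
[ 525.7 -134.2   35.4   35.   -65.9  922.2] [367. 219.]
[ 571.1 -191.7   35.2   22.3   88.5  669.1] [384. 204.]
[ 576.3 -260.1   57.7   22.8  -86.3 1092.3] [406. 202.]
[ 581.5 -346.    77.4   22.8  -86.7 1476.3] [433. 200.]
[ 644.4  184.   115.6   60.8  -86.5 3092.9] [265. 185.]
68.925 [434.99440659 220.35742342 218.00825091]
```

View pics/fin.png

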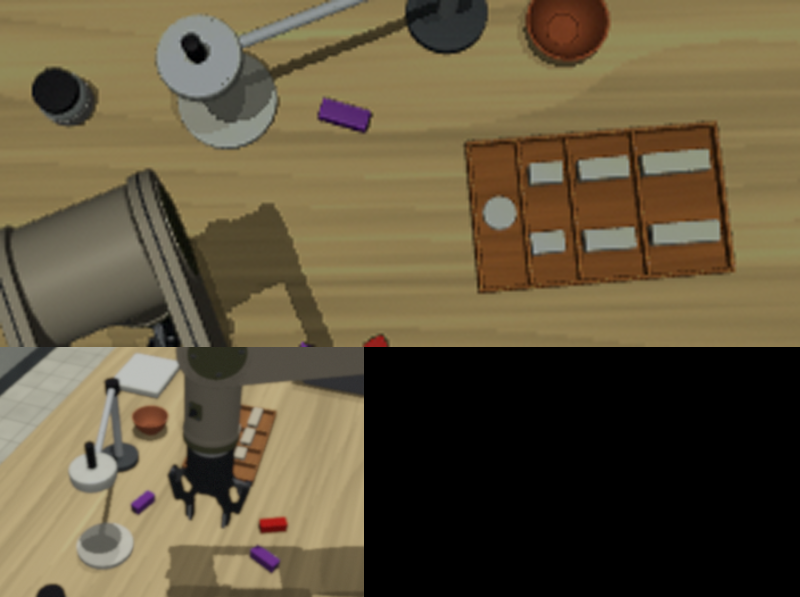

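All six props and the single disc lie in their rows, with the disc at crop (500,212). The lamp head hangs over the bat and the jar and bowl are untouched, so I am handing in.

```bash
python3 -c "
from bench import hand_in
print(hand_in())"
```

```text
the job is handed in; nothing more can be done
None
```

I handed the job in at about 69 s: the lamp head stands over the bat to within about 4 mm by the top camera. All six props and the one disc found lie in their rows (one short prop shifted about 6 mm after I placed it but stayed in its row), the jar and bowl were left alone, and the judge returned no verdict.

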